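# Open the bag spreader to the size marker and hold it

## Task

Get the bag spreader ready for bagging: lift the keeper link up and off the two prongs it hangs over and set it down in the shallow rectangular pan beside the spreader. Then pull the spreader's sprung arm out until its pointer lines up with the size marker, and finish while still holding the arm steadily there against its spring. Leave everything else on the bench where it is.

Things in the scene. Friction and masses are not known exactly. Their poses are not given: they have to be found in the camera images.
- spreader: Bag spreader fixed to the bench: black base plate 350 by 70 mm, level steel tube (axis 45 mm up) with a sprung arm telescoping out of its mouth. Origin: on the bench under the mouth. Own -x (roughly towards the robot) is the way the arm pulls out, z up. A fixed upright prong (16 mm along x, 12 along y, top at 116 mm) stands at own x +52 mm, y 0; the rest of it is below 63 mm.
- sprung_rod (a joint): How far the sprung arm is pulled out, m: 0 = fully in (start), 0.145 = end stop. The inner spring pulls it back with about 4 N at 0 and 0.7 N more per 10 mm (about 12 N at 0.11); let go, it slides back in.
- prong (a point): Grip point on the arm's upright steel prong: 16 mm along the spreader's x, 12 mm along its y, from 62 mm (top of the 36 mm aluminium head carrying it) to 116 mm above the bench; this point is on its axis, 90 mm above the bench. At the start it is 18 mm in front (own -x) of the tube's mouth. It moves as one with the arm; the keeper link must be off before it can be pulled.
- pointer (a point): Tip of the arm's pointer, a thin steel finger sticking out sideways (spreader's own +y) from the arm's head: 54 mm beside the prong's axis, at the same own x as the prong, 45 mm above the bench.
- marker_tip (a point): Size marker: aluminium block 18 mm wide, 30 mm high, with a thin (3 mm) upright steel fin across its top, fixed on the ruler beside the arm's path, top 49 mm above the bench. This point: the fin's end nearest the arm; axes parallel to the spreader's. The arm is at its mark when pointer tip and fin have the same x in the spreader's frame. It is 60 to 110 mm out from the pointer's start.
- keeper: Keeper link: flat oblong steel frame 114 by 40 mm, 8 mm thick, about 0.15 kg, with a bridge across its middle carrying an upright black handle tab. Its two openings hang over the two prongs; it rests 62 mm above the bench and must rise 55 mm or more to clear the prong tops. Origin: centre of its underside; x along its length (parallel to the spreader's x at the start), z up.
- keeper_grip (a point): Grip point on the keeper's handle tab, 45 mm above its underside, on its middle. The tab is 30 mm along the link's x, 10 mm thick along its y, and its top is 64 mm above the link's underside.
- pan: Shallow rectangular aluminium pan, open on top: 210 mm along own x by 170 mm along own y, 40 mm high, walls and floor 4 to 5 mm. Origin: centre of its underside. It stands on the left or right of the spreader, the round bowl on the other side.
- bowl: Bystander, to be left alone: round steel bowl, 170 mm across the rim, 75 mm high. Origin on the bench under its middle.
- shaker: Bystander, to be left alone: glass jar with a steel cap, 60 mm across, 100 mm high. Origin on the bench under its middle.
- deli_cup: Bystander, to be left alone: white plastic cup, 90 mm across, 75 mm high. Origin on the bench under its middle.
- scraper: Bystander, to be left alone: dough scraper lying flat: 80 by 140 mm steel blade with a wooden round handle, about 16 mm high. Origin on the bench under its middle.
- spoon: Bystander, to be left alone: steel spoon with a wooden handle lying flat, 180 mm long. Origin: under its middle.
- oil: Bystander, to be left alone: amber glass bottle, 68 mm across, 200 mm high. Origin on the bench under its middle.
Things that resemble listed ones, but are neither listed nor needed, are in the scene too. Leave any orange or purple look-alike of the keeper alone.

How it is judged:
By the outcome, as a careful person would: the job done as asked, in the order asked, and still so for the second after the job is handed in, while the arm keeps its last pose, push and grip.
It also fails if it takes over 51 s, if anything falls off the work surface, if the arm or the gripper's body presses on something with over 40 N, if the wrist force passes 120 N, or if a joint passes its speed limit or range.

## Robot

A 7-joint arm with a two-finger parallel gripper is mounted at the origin on the work surface. World frame = base frame: x ahead of the robot, y to its left, z up, the work surface at z = 0. Lengths are in mm, angles in rad, forces in N, time in s.
With the tool pointing down it reaches from about 400 to 875 mm from the base axis. Payload 4.4 kg.
Tool frame: the origin (TCP) lies midway between the tips of the shut fingers; the grasp point (between the pads) lies 19 mm behind it; z points along the fingers, y is the direction in which the jaws open and shut (so a half turn about z gives the same grasp; the last joint's range is limited). The gripper opens to 85 mm and grips with 20 to 120 N. Pads are 22 mm wide; open, the fingers measure 114 mm over their backs; the gripper's body (76 mm by 85 mm) begins 54 mm behind the grasp point. The pads swing forward as they close: fully open they stand 13 mm farther back than shut.
Start: joints at [1.216, 0.628, 0.038, 1.517, -0.027, 0.996, -0.02], TCP at [185.149, -623.087, 231.313] pointing down, gripper open.
Joint ranges: [-3.06, 3.06], [-0.37, 2.12], [-1.25, 1.32], [0.18, 2.47], [-1.1, 4.24], [0.23, 1.98], [-2.94, 2.94]. Speed limits (rad/s): [2.57, 2.57, 3.14, 3.14, 3.14, 3.14, 3.14].

## Interface

Orientations are given as [roll, pitch, yaw] about the fixed x, y, z axes, in that order (R = Rz(yaw) Ry(pitch) Rx(roll)).
In Python, from cell import ctrl, get_image gives the robot as it stands.
- The arm moves only by the tool send_rows, never from a script. Its argument "increments" is a list of rows, each an object with "rot": the turn, a rotation vector about the tool's x, y, z in rad, a list of three; "travel": the shift along the tool's x, y, z in cm, a list of three; "jaw": the closure, from -1 (fully open) to 1 (shut). A call has 1 to 5 rows; each row is the pose to reach, as a shift and turn from the pose commanded when the call began, along the tool's axes at that moment; what a row does not reach only later rows make up. A row lasts 1/12 s, in which the tool goes at most 41.7 mm and 7.16 degrees, less where a joint would pass 70% of its speed; a pose out of reach is approached as far as the arm can. A call with a gripper value outside its range is refused whole. The fingers move at their own pace and stop on an object; the grip force is fixed at half the most. Time passes only in rows, so rows that repeat a pose let the fingers close. It gives the time, the measured TCP pose, the force and the opening at its end, in the units of the state.
- ctrl.read_state(): the state, without advancing time (a new reading comes with each control period).
- get_image(name): name is "scene" or "top" or "wrist"; returns a dict with "color" (420x560x3 uint8, red, green, blue), "vertical_fov" (degrees; the focal length in pixels is half the picture's height over the tangent of half this angle, whatever the lens; pixels are square), "cx", "cy" (the principal point, pixels), "distortion" ([k1, k2, p1, p2, k3] as OpenCV has them; the pictures are not rectified), "R" (3x3) and "t" (3): a world point X has camera coordinates R X + t. Camera axes: x right, y down, z forward; pixel columns grow to the right and rows downward; lengths in mm; the calibration is good to about 2 mm. A picture is of the moment at which its call begins. There is no depth.
- ctrl.finish_job(): hands the job in, once; it reports no verdict.
The state is a dict: "clock": time; "qpos": joint angles; "qd": joint speeds; "tau": joint torques, N m; "eef_pos": TCP position; "tool_rot": TCP orientation; "force": force on the tool from outside, world axes, zero at the start; "torque": the same for the moment, N m; "width": finger opening in mm.
Only numpy, scipy, OpenCV 4.12 (cv2) and the standard library are available. Lean on these libraries where they do the work, as an engineer would, in place of code of your own. Each camera call takes 0.05 s, during which the arm holds its last target.

## Working session

There is one attempt and no reset: what is moved stays moved. The work goes in short steps, Python scripts to look and compute and a tool call to move; the robot and the scene stay as the last step left them, time stands still between calls to the robot, and variables do not carry over. Pictures are saved under pics/ and viewed, and the job is handed in when it is done.

Besides the shell and the picture viewer there is one more tool, called by a JSON object that holds its "method" and its "body", one argument or row to a line. send_rows: Moves the arm, as the interface text tells. Its arguments: {"type":"object","properties":{"increments":{"type":"array"}},"required":["increments"]}

```bash
ls; mkdir -p pics; cat > h.py <<'E'
import numpy as np, cv2, pickle
from cell import ctrl, get_image
def shot(name,tag):
    d=get_image(name); pickle.dump(d,open(f'pics/{tag}.pkl','wb'))
    cv2.imwrite(f'pics/{tag}.png',d['color'][:,:,::-1]); return d
def load(tag): return pickle.load(open(f'pics/{tag}.pkl','rb'))
def K(d):
    h=d['color'].shape[0]; f=h/2/np.tan(np.radians(d['vertical_fov'])/2)
    return np.array([[f,0,d['cx']],[0,f,d['cy']],[0,0,1.]])
def ray(d,uv):
    p=cv2.undistortPoints(np.array([[uv]],float),K(d),np.array(d['distortion'],float))[0,0]
    R=np.array(d['R']);t=np.array(d['t'])
    c=-R.T@t; v=R.T@np.array([p[0],p[1],1]); return c,v/np.linalg.norm(v)
def onz(d,uv,z):
    c,v=ray(d,uv); return c+v*(z-c[2])/v[2]
def tri(obs):
    A=np.zeros((3,3));b=np.zeros(3);L=[]
    for d,uv in obs:
        c,v=ray(d,uv);P=np.eye(3)-np.outer(v,v);A+=P;b+=P@c;L.append((c,v))
    X=np.linalg.solve(A,b); return X,[round(float(np.linalg.norm(np.cross(X-c,v))),2) for c,v in L]
def proj(d,X):
    r,_=cv2.Rodrigues(np.array(d['R'],float))
    return cv2.projectPoints(np.array(X,float).reshape(-1,1,3),r,np.array(d['t'],float),K(d),np.array(d['distortion'],float))[0].reshape(-1,2)
E
python3 - <<'E'
from h import *
for n in ['scene','top','wrist']:
    d=shot(n,n+'0'); print(n,d['vertical_fov'],-np.array(d['R']).T@np.array(d['t']),d['distortion'])
print(ctrl.read_state())
E
```

```text
pics
scene 47.72108993226613 [1286.2613471  -582.86731224  865.94498235] [-0.11338491  0.          0.          0.          0.        ]
top 54.12969054993771 [ 424.72176124   67.18621226 1374.52729932] [-0.0502657  0.         0.         0.         0.       ]
wrist 70.71786028845592 [ 248.462042   -605.77538437  373.67845433] [-0.05059466  0.          0.          0.          0.        ]
{'clock': 0.15, 'qpos': array([ 1.21619748,  0.62910499,  0.03845724,  1.51815226, -0.02703517,
        0.9962753 , -0.02001605]), 'qd': array([-0.00030045, -0.00230715,  0.00016607, -0.00085788,  0.00230572,
       -0.0003951 , -0.00109087]), 'tau': array([ 1.64949644e-03, -5.63800156e+01,  1.22742243e+00, -1.93654364e+01,
        1.10281547e-02,  7.32627843e-03, -1.14938425e-05]), 'eef_pos': array([ 185.02262319, -622.61844971,  230.61459595]), 'tool_rot': array([-3.14017021e+00, -1.91419576e-05,  2.88756170e-01]), 'force': array([-0.22650419, -0.6698843 , -0.02126383]), 'torque': array([-0.04868909, -0.01112942,  0.01565635]), 'width': 85.31120370608096}
```

View pics/scene0.png

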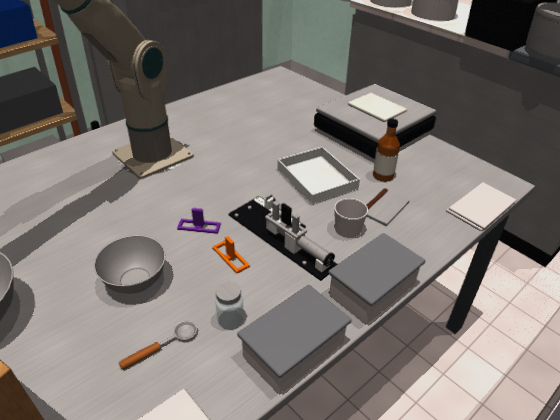

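View pics/top0.png

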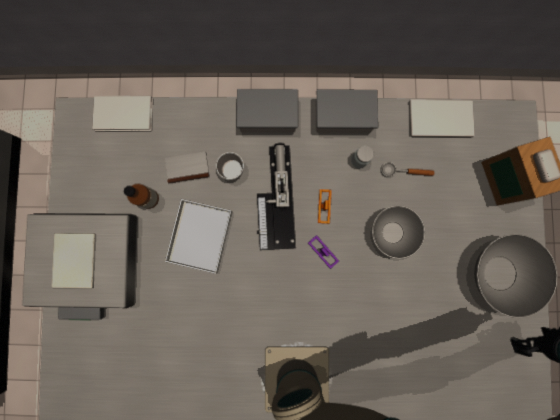

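View pics/wrist0.png

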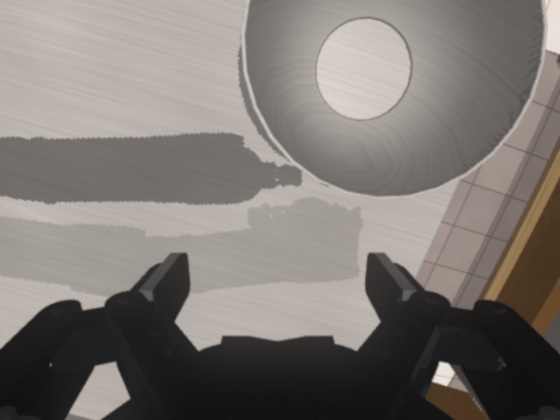

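The scene and top views show the spreader at about top px (282,195), the pan at about (199,236), and the orange and purple look-alikes to its right. I'll zoom in on the spreader.

```bash
python3 - <<'E'
from h import *
d=load('top0')['color'][135:275,155:345,::-1]; cv2.imwrite('pics/topz.png',cv2.resize(d,None,fx=4,fy=4,interpolation=cv2.INTER_CUBIC))
d=load('scene0')['color'][135:285,220:420,::-1]; cv2.imwrite('pics/scenez.png',cv2.resize(d,None,fx=4,fy=4,interpolation=cv2.INTER_CUBIC))
t=load('top0')
for uv in [(282,195),(199,236),(262,240)]: print(uv,onz(t,uv,0).round())
E
```

```text
(282, 195) [600.  47.   0.]
(199, 236) [461. 324.   0.]
(262, 240) [449. 114.   0.]
```

View pics/topz.png

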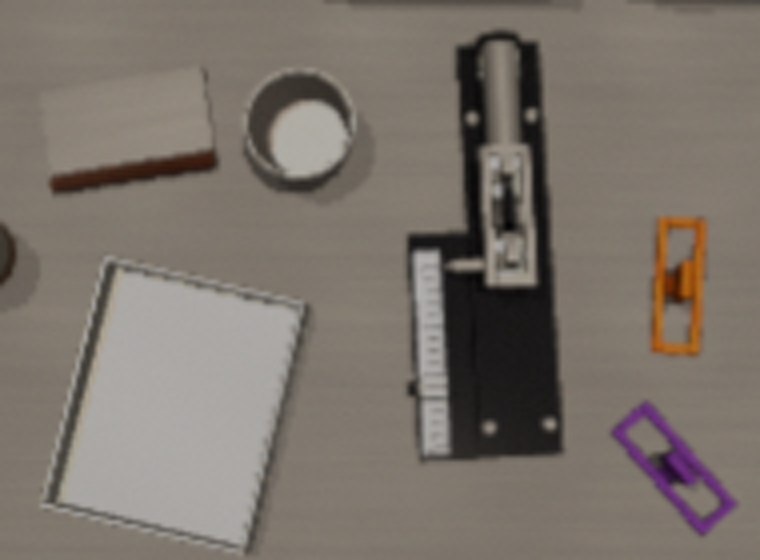

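View pics/scenez.png

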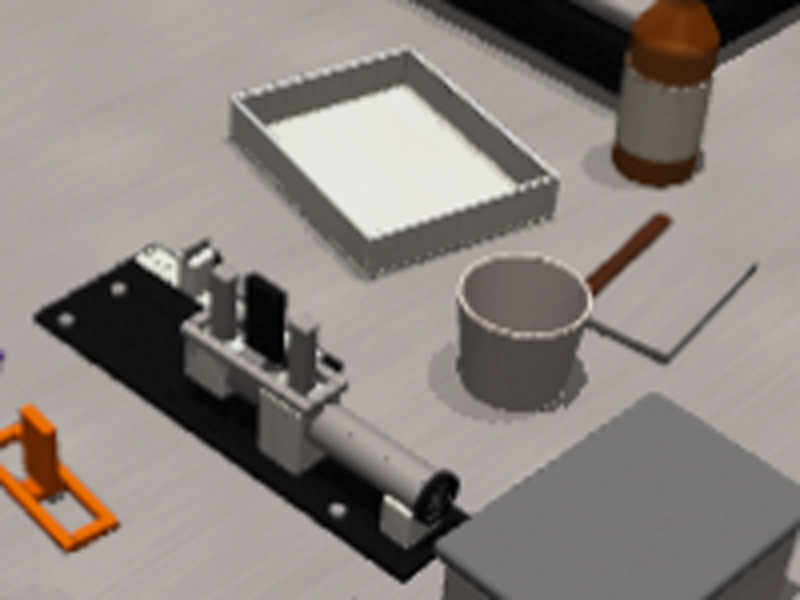

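```bash
python3 - <<'E'
from h import *
t=load('top0');s=load('scene0')
T=lambda x,y:(155+(x+.5)/4-.5,135+(y+.5)/4-.5)
S=lambda x,y:(220+(x+.5)/4-.5,135+(y+.5)/4-.5)
print('tab top',tri([(t,T(507,207)),(s,S(265,280))]))
print('front prong top',tri([(t,T(513,250)),(s,S(222,270))]))
print('rear prong top',tri([(t,T(503,160)),(s,S(303,322))]))
print('pointer',onz(t,T(447,266),45))
for p in [(485,145),(528,145),(537,285),(487,285)]: print('frame',onz(t,T(*p),70).round(1))
print('marker',onz(t,T(413,390),40))
for p in [(108,260),(306,303),(247,550),(45,503)]: print('pan',onz(t,T(*p),40).round(1))
for p in [(561,452),(535,45),(423,459),(460,45)]: print('base',onz(t,T(*p),8).round(1))
E
```

```text
tab top (array([610.37055602,  50.85780401, 126.53046083]), [0.37, 0.37])
front prong top (array([577.61984675,  45.2376929 , 117.73680367]), [1.38, 1.38])
rear prong top (array([647.43381324,  52.26172684, 115.44105268]), [2.55, 2.55])
pointer [574.04017362  98.77984297  45.        ]
frame [669.4  68.3  70. ]
frame [669.5  33.7  70. ]
frame [556.3  26.3  70. ]
frame [556.1  66.2  70. ]
marker [473.32635321 125.79571031  40.        ]
pan [578.4 376.7  40. ]
pan [543.8 213.7  40. ]
pan [344.1 258.3  40. ]
pan [380.5 422.7  40. ]
base [423.8   4.3   8. ]
base [767.4  26.2   8. ]
base [417.5 118.5   8. ]
base [767.1  89.9   8. ]
```

The triangulated heights agree with the text: tab top at 126.5 and prong tops at about 116. Next I'll move the wrist camera over the spreader.

```bash
cat > go.py <<'E'
import sys
from h import *
from scipy.spatial.transform import Rotation as Ro
# go.py x y z yaw : remaining travel (cm, tool axes) and rot
def main(x,y,z,yaw):
    s=ctrl.read_state(); R=Ro.from_euler('xyz',s['tool_rot']); p=s['eef_pos']
    dt=R.inv().apply(np.array([x,y,z])-p)/10; Rt=Ro.from_euler('xyz',[np.pi,0,yaw])
    print('t',round(s['clock'],2),'pos',p.round(1),'rot',s['tool_rot'].round(4),'F',s['force'].round(1),'w',round(s['width'],1))
    print('travel cm',dt.round(2),'n',np.linalg.norm(dt).round(1),'rot',(R.inv()*Rt).as_rotvec().round(4))
main(*map(float,sys.argv[1:5]))
E
python3 go.py 530 49 330 0.06
```

```text
t 0.15 pos [ 185.  -622.6  230.6] rot [-3.1402 -0.      0.2888] F [-0.2 -0.7 -0. ] w 85.3
travel cm [ 52.19 -54.57  -9.86] n 76.2 rot [-1.400e-03  1.000e-04  2.288e-01]
```

{"method": "send_rows", "body": {
  "increments": [
    {"rot": [0, 0, 0.01], "travel": [2.6, -2.7, -0.5], "jaw": -1},
    {"rot": [0, 0, 0.02], "travel": [5.2, -5.4, -1.0], "jaw": -1},
    {"rot": [0, 0, 0.03], "travel": [7.8, -8.1, -1.5], "jaw": -1},
    {"rot": [0, 0, 0.04], "travel": [10.4, -10.8, -2.0], "jaw": -1},
    {"rot": [0, 0, 0.05], "travel": [13.0, -13.5, -2.5], "jaw": -1}
  ]
}}

```text
clock: 0.57
eef_pos: [271.7, -454.8, 256.3]
tool_rot: [-3.141, -0.0, 0.238]
force: [1.0, 0.8, 0.8]
width: 85.4
```

```bash
python3 go.py 530 49 330 0.06
```

```text
t 0.57 pos [ 271.7 -454.8  256.3] rot [-3.141  -0.      0.2379] F [1.  0.8 0.8] w 85.4
travel cm [ 36.97 -42.88  -7.35] n 57.1 rot [-0.0006  0.      0.1779]
```

{"method": "send_rows", "body": {
  "increments": [
    {"rot": [0, 0, 0.012], "travel": [2.5, -2.9, -0.5], "jaw": -1},
    {"rot": [0, 0, 0.024], "travel": [5.0, -5.8, -1.0], "jaw": -1},
    {"rot": [0, 0, 0.036], "travel": [7.5, -8.7, -1.5], "jaw": -1},
    {"rot": [0, 0, 0.048], "travel": [10.0, -11.6, -2.0], "jaw": -1},
    {"rot": [0, 0, 0.06], "travel": [12.5, -14.5, -2.5], "jaw": -1}
  ]
}}

```text
clock: 0.98
eef_pos: [358.8, -284.4, 281.5]
tool_rot: [-3.142, 0.0, 0.178]
force: [0.8, 0.2, -1.1]
width: 85.5
```

```bash
python3 go.py 530 49 330 0.06
```

```text
t 0.98 pos [ 358.8 -284.4  281.5] rot [-3.1416  0.      0.178 ] F [ 0.8  0.2 -1.1] w 85.5
travel cm [ 22.75 -29.78  -4.85] n 37.8 rot [-0.     0.     0.118]
```

{"method": "send_rows", "body": {
  "increments": [
    {"rot": [0, 0, 0.012], "travel": [2.3, -3.0, -0.5], "jaw": -1},
    {"rot": [0, 0, 0.024], "travel": [4.6, -6.0, -1.0], "jaw": -1},
    {"rot": [0, 0, 0.036], "travel": [6.9, -9.0, -1.5], "jaw": -1},
    {"rot": [0, 0, 0.048], "travel": [9.2, -12.0, -2.0], "jaw": -1},
    {"rot": [0, 0, 0.06], "travel": [11.5, -15.0, -2.5], "jaw": -1}
  ]
}}

```text
clock: 1.4
eef_pos: [445.3, -116.3, 306.7]
tool_rot: [3.141, -0.0, 0.118]
force: [0.6, 0.2, 0.2]
width: 85.1
```

```bash
python3 go.py 530 49 330 0.06
```

```text
t 1.4 pos [ 445.3 -116.3  306.7] rot [ 3.1414e+00 -1.0000e-04  1.1810e-01] F [0.6 0.2 0.2] w 85.1
travel cm [ 10.36 -15.42  -2.34] n 18.7 rot [ 0.0001 -0.0001  0.0581]
```

{"method": "send_rows", "body": {
  "increments": [
    {"rot": [0, 0, 0.012], "travel": [2.3, -3.4, -0.5], "jaw": -1},
    {"rot": [0, 0, 0.024], "travel": [4.6, -6.8, -1.0], "jaw": -1},
    {"rot": [0, 0, 0.036], "travel": [6.9, -10.2, -1.5], "jaw": -1},
    {"rot": [0, 0, 0.058], "travel": [8.9, -13.2, -2.0], "jaw": -1},
    {"rot": [0, 0, 0.058], "travel": [10.4, -15.4, -2.3], "jaw": -1}
  ]
}}

```text
clock: 1.82
eef_pos: [531.0, 51.2, 329.7]
tool_rot: [-3.14, -0.001, 0.063]
force: [0.8, 0.1, -0.3]
width: 85.8
```

{"method": "send_rows", "body": {
  "increments": [
    {"rot": [0, 0, 0], "travel": [0, 0, 0], "jaw": -1}
  ]
}}

```text
clock: 1.9
eef_pos: [532.1, 54.4, 329.6]
tool_rot: [-3.137, -0.003, 0.07]
force: [-0.2, 0.8, 0.7]
width: 85.2
```

```bash
python3 go.py 530 49 330 0.06; python3 -c "
from h import *
d=shot('wrist','w1')"
```

```text
t 1.9 pos [532.1  54.4 329.6] rot [-3.1372e+00 -2.8000e-03  6.9800e-02] F [-0.2  0.8  0.7] w 85.2
travel cm [-0.25  0.53 -0.04] n 0.6 rot [-0.0044 -0.0028  0.0098]
```

View pics/w1.png

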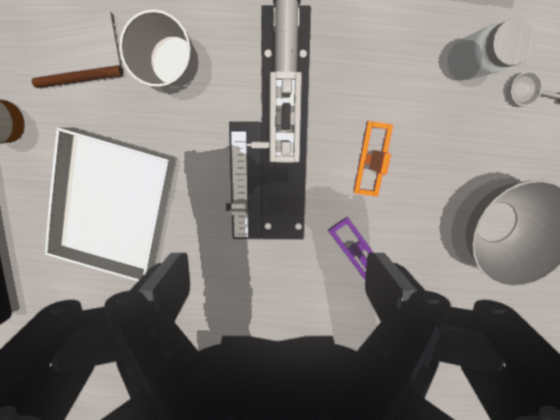

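The wrist view shows the spreader around px (285,110), with the keeper frame spanning x 270–300, y 72–162 and the marker fin near (238,207). The arm was still settling, so I'll let it stop and take the picture again.

{"method": "send_rows", "body": {
  "increments": [
    {"rot": [0, 0, 0], "travel": [0, 0, 0], "jaw": -1},
    {"rot": [0, 0, 0], "travel": [0, 0, 0], "jaw": -1},
    {"rot": [0, 0, 0], "travel": [0, 0, 0], "jaw": -1}
  ]
}}

```text
clock: 2.2
eef_pos: [529.4, 45.4, 329.2]
tool_rot: [3.141, 0.001, 0.058]
force: [-0.4, 0.7, -0.6]
width: 85.3
```

```bash
python3 go.py 530 49 330 0.06; python3 -c "
from h import *
d=shot('wrist','w2')
c=d['color'][0:250,220:345,::-1]; c=cv2.resize(c,None,fx=6,fy=6,interpolation=cv2.INTER_CUBIC)
cv2.imwrite('pics/w2a.png',c[300:900]);cv2.imwrite('pics/w2b.png',c[900:1500])"
```

```text
t 2.2 pos [529.4  45.4 329.2] rot [3.1408e+00 7.0000e-04 5.8300e-02] F [-0.4  0.7 -0.6] w 85.3
travel cm [ 0.08 -0.36 -0.08] n 0.4 rot [ 0.0008  0.0007 -0.0017]
```

View pics/w2a.png

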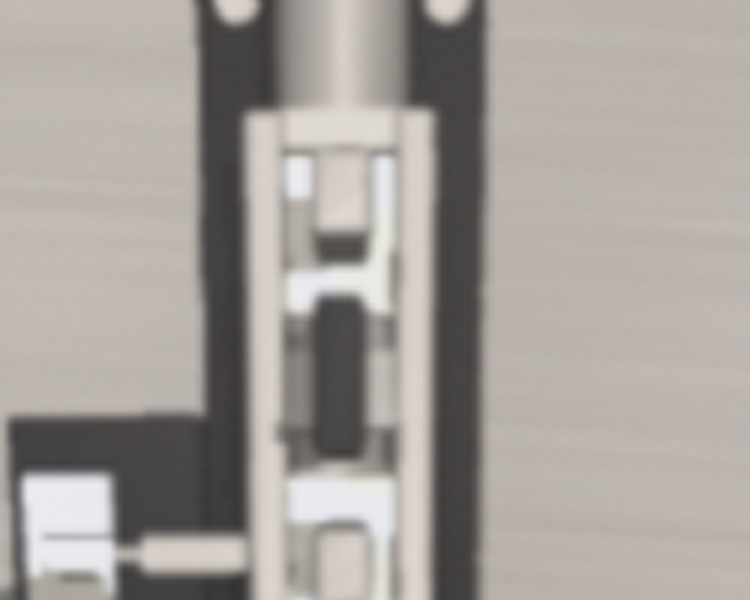

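View pics/w2b.png

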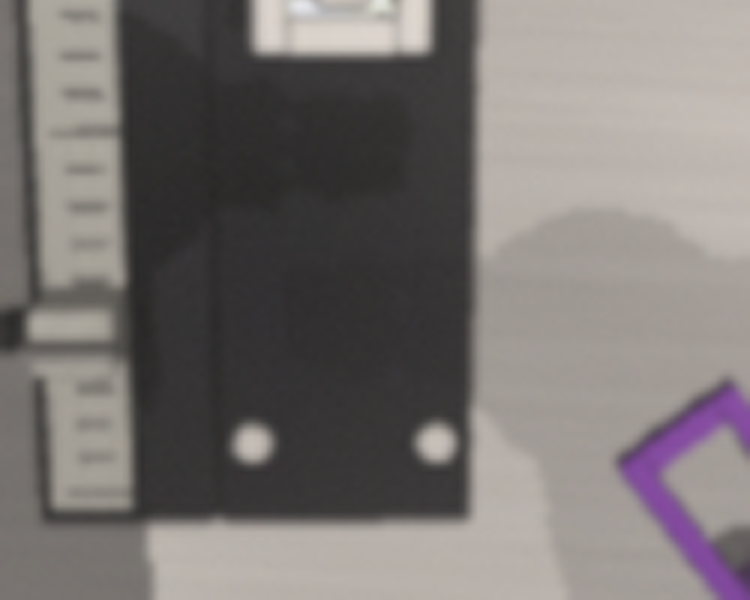

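```bash
python3 - <<'E'
from h import *
w=load('w2');s=load('scene0');t=load('top0');w1=load('w1')
P=lambda x,y:(220+(x+.5)/6-.5,50+(y+.5)/6-.5)
print('cam',-np.array(w['R']).T@w['t'])
print('tab',onz(w,P(339,375),126))
S=lambda x,y:(220+(x+.5)/4-.5,135+(y+.5)/4-.5)
print('tri tab',tri([(w,P(339,375)),(s,S(265,280))]))
q=[onz(w,P(*p),70) for p in [(245,112),(433,112),(432,655),(252,655)]]
for a in q: print(a.round(1))
for a,b in [(q[3],q[0]),(q[2],q[1])]: print('yaw',np.arctan2(b[1]-a[1],b[0]-a[0]))
print('ctr',np.mean(q,0))
# base edges
q=[onz(w,P(*p),6) for p in [(486,0),(468,1118),(45,1120),(465,1120)]]
print('yaw base',np.arctan2(*(q[0]-q[1])[1::-1]), q)
print('frontprong',onz(w,P(342,560),116),'rear',onz(w,P(342,192),116))
print('pointer',onz(w,P(117,553),45))
for y in (900,948): print('mk',onz(w,P(120,y),45))
E
```

```text
cam [595.5483383   47.57116405 472.31966801]
tab [612.98238641  49.71724219 126.        ]
tri tab (array([612.44734081,  49.24423754, 128.60766498]), [0.61, 0.61])
[667.9  72.9  70. ]
[670.2  33.4  70. ]
[556.7  25.7  70. ]
[554.3  66.1  70. ]
yaw 0.059422834536981856
yaw 0.06783184422697658
ctr [612.30066157  49.52613609  70.        ]
yaw base 0.059922298243770065 [array([708.21697989,  20.16141644,   6.        ]), array([423.12560121,   3.05760947,   6.        ]), array([415.55927108, 121.13671814,   6.        ]), array([422.48397058,   3.84922411,   6.        ])]
frontprong [578.63344745  47.1758476  116.        ] rear [646.61153405  51.12871125 116.        ]
pointer [573.85624002 100.15916659  45.        ]
mk [489.73778262  97.19014501  45.        ]
mk [477.42660376  96.87655931  45.        ]
```

Keeper centre is at (612.4, 49.5), yaw is about 0.062, and the tab top triangulates to about 127. I'll move above the tab and then descend.

```bash
python3 go.py 612.4 49.5 180 0.062
```

```text
t 2.25 pos [529.6  45.5 329.3] rot [3.141e+00 4.000e-04 5.840e-02] F [ 0.3  0.  -0.2] w 85.0
travel cm [ 8.3   0.08 14.93] n 17.1 rot [ 0.0006  0.0004 -0.0036]
```

{"method": "send_rows", "body": {
  "increments": [
    {"rot": [0, 0, 0], "travel": [1.8, 0, 3.0], "jaw": -1},
    {"rot": [0, 0, 0], "travel": [3.6, 0, 6.0], "jaw": -1},
    {"rot": [0, 0, 0], "travel": [5.4, 0, 9.5], "jaw": -1},
    {"rot": [0, 0, -0.003], "travel": [7.0, 0, 12.5], "jaw": -1},
    {"rot": [0, 0, -0.003], "travel": [8.3, 0, 14.9], "jaw": -1}
  ]
}}

```text
clock: 2.67
eef_pos: [612.8, 50.8, 177.8]
tool_rot: [3.141, 0.002, 0.062]
force: [-0.0, -0.3, 0.1]
width: 85.3
```

{"method": "send_rows", "body": {
  "increments": [
    {"rot": [0, 0, 0], "travel": [0, 0, 0], "jaw": -1},
    {"rot": [0, 0, 0], "travel": [0, 0, 0], "jaw": -1},
    {"rot": [0, 0, 0], "travel": [0, 0, 0], "jaw": -1},
    {"rot": [0, 0, 0], "travel": [0, 0, 0], "jaw": -1},
    {"rot": [0, 0, 0], "travel": [0, 0, 0], "jaw": -1}
  ]
}}

```text
clock: 3.08
eef_pos: [613.3, 52.0, 182.4]
tool_rot: [-3.142, -0.003, 0.063]
force: [-0.2, -0.5, -0.3]
width: 85.7
```

```bash
python3 go.py 612.4 49.5 88 0.062
```

```text
t 3.08 pos [613.3  52.  182.4] rot [-3.1415e+00 -3.1000e-03  6.3500e-02] F [-0.2 -0.5 -0.3] w 85.7
travel cm [-0.14  0.24  9.44] n 9.4 rot [-0.     -0.0031  0.0015]
```

{"method": "send_rows", "body": {
  "increments": [
    {"rot": [0, 0, 0], "travel": [0, 0, 0], "jaw": -1},
    {"rot": [0, 0, 0], "travel": [0, 0, 0], "jaw": -1},
    {"rot": [0, 0, 0], "travel": [0, 0, 0], "jaw": -1},
    {"rot": [0, 0, 0], "travel": [0, 0, 0], "jaw": -1},
    {"rot": [0, 0, 0], "travel": [0, 0, 0], "jaw": -1}
  ]
}}

```text
clock: 3.5
eef_pos: [612.8, 52.2, 180.4]
tool_rot: [-3.142, -0.0, 0.064]
force: [0.3, -0.8, -0.1]
width: 85.4
```

```bash
python3 go.py 612.4 49.5 88 0.062
```

```text
t 3.5 pos [612.8  52.2 180.4] rot [-3.1416e+00 -2.0000e-04  6.3800e-02] F [ 0.3 -0.8 -0.1] w 85.4
travel cm [-0.06  0.26  9.24] n 9.2 rot [-0.     -0.0002  0.0018]
```

{"method": "send_rows", "body": {
  "increments": [
    {"rot": [0, 0, 0.002], "travel": [-0.05, 0.26, 1.5], "jaw": -1},
    {"rot": [0, 0, 0.002], "travel": [-0.05, 0.26, 3.5], "jaw": -1},
    {"rot": [0, 0, 0.002], "travel": [-0.05, 0.26, 5.5], "jaw": -1},
    {"rot": [0, 0, 0.002], "travel": [-0.05, 0.26, 7.0], "jaw": -1},
    {"rot": [0, 0, 0.002], "travel": [-0.05, 0.26, 8.2], "jaw": -1}
  ]
}}

```text
clock: 3.92
eef_pos: [611.8, 49.4, 96.8]
tool_rot: [3.142, 0.002, 0.062]
force: [-0.9, -0.4, 0.2]
width: 85.5
```

{"method": "send_rows", "body": {
  "increments": [
    {"rot": [0, 0, 0], "travel": [0, 0, 0.5], "jaw": -1},
    {"rot": [0, 0, 0], "travel": [0, 0, 1.0], "jaw": -1},
    {"rot": [0, 0, 0], "travel": [0, 0, 1.0], "jaw": -1},
    {"rot": [0, 0, 0], "travel": [0, 0, 1.0], "jaw": -1},
    {"rot": [0, 0, 0], "travel": [0, 0, 1.0], "jaw": -1}
  ]
}}

```text
clock: 4.33
eef_pos: [613.2, 49.6, 89.2]
tool_rot: [-3.142, -0.002, 0.062]
force: [-0.7, 0.1, 0.3]
width: 85.3
```

```bash
python3 go.py 612.4 49.5 88 0.062; python3 -c "
from h import *
d=shot('wrist','w3')"
```

```text
t 4.33 pos [613.2  49.6  89.2] rot [-3.1415e+00 -1.7000e-03  6.1800e-02] F [-0.7  0.1  0.3] w 85.3
travel cm [-0.08  0.01  0.12] n 0.1 rot [-0.0001 -0.0017 -0.0002]
```

View pics/w3.png

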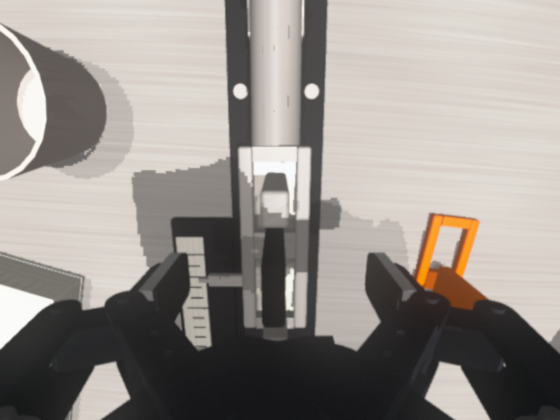

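The tab at px (273,280) sits between the fingers (pads at about 178 and 378). I'll close the gripper.

{"method": "send_rows", "body": {
  "increments": [
    {"rot": [0, 0, 0], "travel": [0, 0, 0], "jaw": 1},
    {"rot": [0, 0, 0], "travel": [0, 0, 0], "jaw": 1},
    {"rot": [0, 0, 0], "travel": [0, 0, 0], "jaw": 1},
    {"rot": [0, 0, 0], "travel": [0, 0, 0], "jaw": 1},
    {"rot": [0, 0, 0], "travel": [0, 0, 0], "jaw": 1}
  ]
}}

```text
clock: 4.8
eef_pos: [612.5, 49.5, 88.4]
tool_rot: [-3.142, -0.0, 0.062]
force: [0.3, 0.4, -1.4]
width: 25.4
```

{"method": "send_rows", "body": {
  "increments": [
    {"rot": [0, 0, 0], "travel": [0, 0, 0], "jaw": 1},
    {"rot": [0, 0, 0], "travel": [0, 0, 0], "jaw": 1},
    {"rot": [0, 0, 0], "travel": [0, 0, 0], "jaw": 1},
    {"rot": [0, 0, 0], "travel": [0, 0, 0], "jaw": 1},
    {"rot": [0, 0, 0], "travel": [0, 0, 0], "jaw": 1}
  ]
}}

```text
clock: 5.22
eef_pos: [612.4, 49.4, 88.2]
tool_rot: [3.142, 0.0, 0.062]
force: [0.5, -0.0, -1.3]
width: 9.4
```

Held: the opening reads 9.4 mm on the 10 mm tab. I'll lift slowly, straight up.

{"method": "send_rows", "body": {
  "increments": [
    {"rot": [0, 0, 0], "travel": [0, 0, 0], "jaw": 1},
    {"rot": [0, 0, 0], "travel": [0, 0, -0.5], "jaw": 1},
    {"rot": [0, 0, 0], "travel": [0, 0, -1.2], "jaw": 1},
    {"rot": [0, 0, 0], "travel": [0, 0, -2.0], "jaw": 1},
    {"rot": [0, 0, 0], "travel": [0, 0, -3.0], "jaw": 1}
  ]
}}

```text
clock: 5.63
eef_pos: [612.5, 49.5, 119.1]
tool_rot: [-3.142, 0.0, 0.062]
force: [0.7, 0.1, -1.2]
width: 9.2
```

{"method": "send_rows", "body": {
  "increments": [
    {"rot": [0, 0, 0], "travel": [0, 0, -1], "jaw": 1},
    {"rot": [0, 0, 0], "travel": [0, 0, -2], "jaw": 1},
    {"rot": [0, 0, 0], "travel": [0, 0, -3], "jaw": 1},
    {"rot": [0, 0, 0], "travel": [0, 0, -4], "jaw": 1},
    {"rot": [0, 0, 0], "travel": [0, 0, -5], "jaw": 1}
  ]
}}

```text
clock: 6.05
eef_pos: [612.6, 49.5, 169.6]
tool_rot: [3.142, -0.0, 0.062]
force: [0.7, -0.1, -1.3]
width: 9.3
```

{"method": "send_rows", "body": {
  "increments": [
    {"rot": [0, 0, 0], "travel": [0, 0, -1], "jaw": 1},
    {"rot": [0, 0, 0], "travel": [0, 0, -2], "jaw": 1},
    {"rot": [0, 0, 0], "travel": [0, 0, -2.6], "jaw": 1},
    {"rot": [0, 0, 0], "travel": [0, 0, -3], "jaw": 1},
    {"rot": [0, 0, 0], "travel": [0, 0, -3], "jaw": 1}
  ]
}}

```text
clock: 6.47
eef_pos: [613.0, 49.6, 199.3]
tool_rot: [-3.142, -0.001, 0.062]
force: [0.4, -0.5, -0.4]
width: 9.2
```

```bash
python3 -c "
from h import *
d=shot('wrist','w4');d=shot('scene','s4')
cv2.imwrite('pics/s4z.png',cv2.resize(d['color'][100:300,180:440,::-1],None,fx=3,fy=3,interpolation=cv2.INTER_CUBIC))"
```

```text
(no output)
```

View pics/s4z.png

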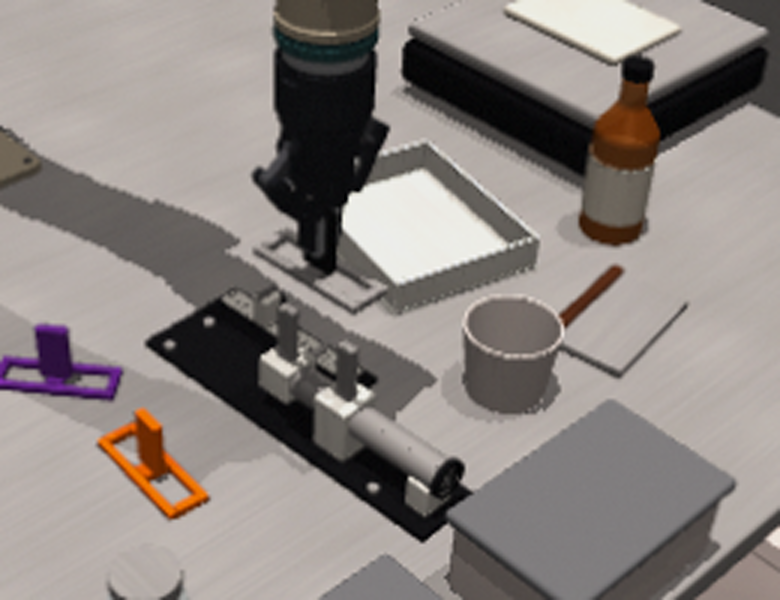

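View pics/w4.png

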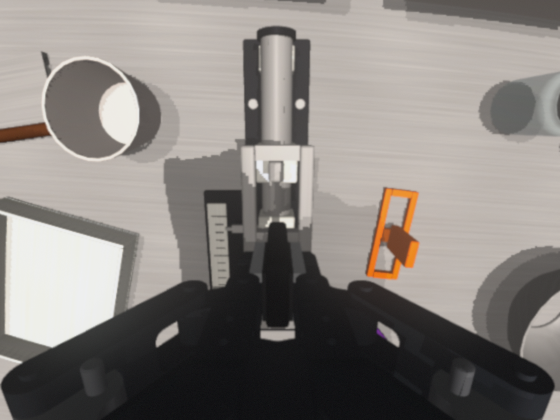

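The keeper is off the prongs and held level, with both prongs bare in the scene view. Next I'll check the pan's corners from two views.

```bash
python3 - <<'E'
from h import *
t=load('top0');s=load('scene0')
T=lambda x,y:(155+(x+.5)/4-.5,135+(y+.5)/4-.5)
S=lambda x,y:(220+(x+.5)/4-.5,135+(y+.5)/4-.5)
q=[]
for a,b in [((108,260),(556,182)),((306,303),(370,238)),((247,550),(233,96)),((45,503),(410,50))]:
    X,e=tri([(t,T(*a)),(s,S(*b))]); q.append(X); print(X.round(1),e)
print(np.mean(q,0), np.linalg.norm(q[0]-q[1]),np.linalg.norm(q[1]-q[2]))
# inner floor corner check
print('oil base',onz(s,(385,175),0),'cup',onz(t,(231,168),60))
E
python3 go.py 462 318 200 -0.22
```

```text
[579.2 378.4  32.9] [0.02, 0.02]
[544.  214.   40.2] [0.42, 0.42]
[344.6 258.2  43.5] [0.49, 0.49]
[380.2 423.1  37.5] [0.29, 0.29]
[462.00491456 318.41772297  38.50110395] 168.2616135938983 204.28625332220136
oil base [587.70598298 503.30464741   0.        ] cup [680.14982193 214.09281484  60.        ]
t 6.57 pos [612.3  49.5 198.1] rot [3.1415e+00 5.0000e-04 6.1800e-02] F [-0.8  0.8 -1.7] w 9.2
travel cm [-13.34 -27.73  -0.18] n 30.8 rot [1.000e-04 5.000e-04 2.818e-01]
```

{"method": "send_rows", "body": {
  "increments": [
    {"rot": [0, 0, 0.02], "travel": [-0.7, -1.4, 0], "jaw": 1},
    {"rot": [0, 0, 0.05], "travel": [-2, -4.1, 0], "jaw": 1},
    {"rot": [0, 0, 0.08], "travel": [-3.5, -7.2, 0], "jaw": 1},
    {"rot": [0, 0, 0.11], "travel": [-5, -10.3, 0], "jaw": 1},
    {"rot": [0, 0, 0.14], "travel": [-6.5, -13.4, 0], "jaw": 1}
  ]
}}

```text
clock: 6.98
eef_pos: [538.1, 180.1, 197.6]
tool_rot: [3.141, 0.001, -0.08]
force: [-0.5, 0.9, -1.6]
width: 9.1
```

```bash
python3 go.py 462 318 200 -0.22
```

```text
t 6.98 pos [538.1 180.1 197.6] rot [ 3.1411e+00  1.3000e-03 -8.0400e-02] F [-0.5  0.9 -1.6] w 9.1
travel cm [ -8.69 -13.13  -0.24] n 15.8 rot [0.0006 0.0013 0.1396]
```

{"method": "send_rows", "body": {
  "increments": [
    {"rot": [0, 0, 0.03], "travel": [-2, -3, 0], "jaw": 1},
    {"rot": [0, 0, 0.06], "travel": [-4, -6, 0], "jaw": 1},
    {"rot": [0, 0, 0.09], "travel": [-5.8, -8.8, 0], "jaw": 1},
    {"rot": [0, 0, 0.12], "travel": [-7.4, -11.2, 0], "jaw": 1},
    {"rot": [0, 0, 0.14], "travel": [-8.7, -13.1, 0], "jaw": 1}
  ]
}}

```text
clock: 7.4
eef_pos: [460.6, 319.3, 197.7]
tool_rot: [3.142, 0.002, -0.217]
force: [0.5, 0.0, -1.8]
width: 9.2
```

{"method": "send_rows", "body": {
  "increments": [
    {"rot": [0, 0, 0], "travel": [0, 0, 0.5], "jaw": 1},
    {"rot": [0, 0, 0], "travel": [0, 0, 2], "jaw": 1},
    {"rot": [0, 0, 0], "travel": [0, 0, 4], "jaw": 1},
    {"rot": [0, 0, 0], "travel": [0, 0, 5.5], "jaw": 1},
    {"rot": [0, 0, 0], "travel": [0, 0, 6.5], "jaw": 1}
  ]
}}

```text
clock: 7.82
eef_pos: [462.0, 315.5, 131.2]
tool_rot: [3.139, 0.002, -0.218]
force: [0.2, 0.1, -0.5]
width: 9.0
```

{"method": "send_rows", "body": {
  "increments": [
    {"rot": [0, 0, 0], "travel": [0, 0, 0], "jaw": 1},
    {"rot": [0, 0, 0], "travel": [0, 0, 0], "jaw": 1},
    {"rot": [0, 0, 0], "travel": [0, 0, 0], "jaw": 1},
    {"rot": [0, 0, 0], "travel": [0, 0, 0], "jaw": 1}
  ]
}}

```text
clock: 8.15
eef_pos: [463.6, 317.0, 134.2]
tool_rot: [-3.14, -0.001, -0.218]
force: [0.1, -0.1, -0.6]
width: 9.3
```

```bash
python3 go.py 462 318 31 -0.22; python3 -c "
from h import *
d=shot('wrist','w5');d=shot('scene','s5')
cv2.imwrite('pics/s5z.png',cv2.resize(d['color'][100:300,180:440,::-1],None,fx=3,fy=3,interpolation=cv2.INTER_CUBIC))"
```

```text
t 8.15 pos [463.6 317.  134.2] rot [-3.1402e+00 -1.3000e-03 -2.1840e-01] F [ 0.1 -0.1 -0.6] w 9.3
travel cm [-0.19 -0.05 10.32] n 10.3 rot [-0.0014 -0.0013  0.0016]
```

View pics/s5z.png

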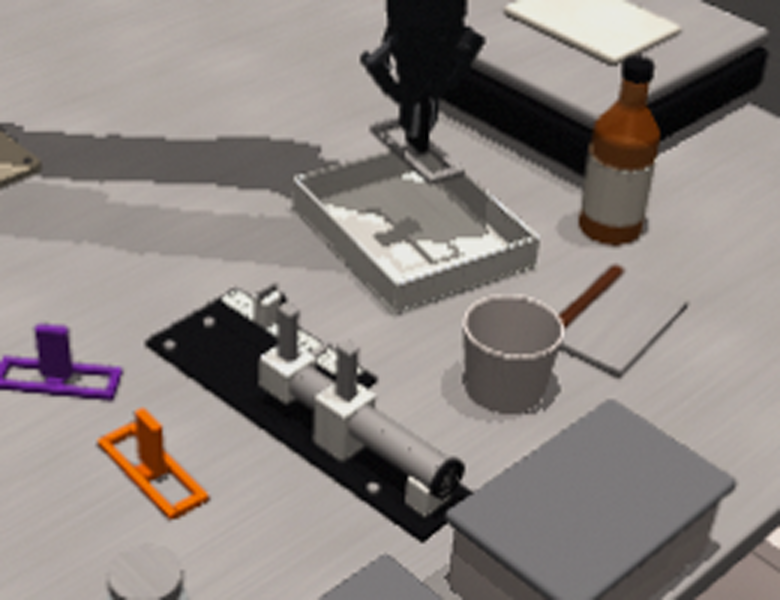

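View pics/w5.png

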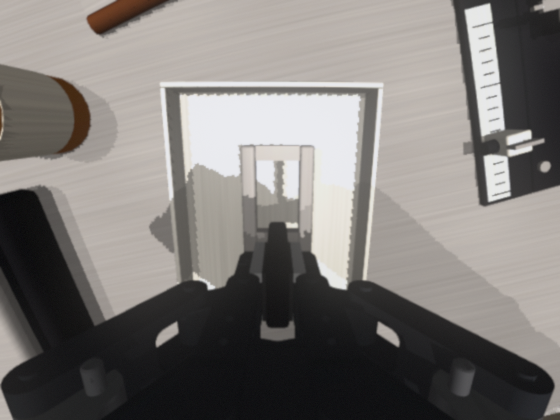

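The held keeper is centred over the pan (link at px 278, pan walls at 170–375) and aligned with it. I'll descend.

{"method": "send_rows", "body": {
  "increments": [
    {"rot": [0, 0, 0], "travel": [-0.1, 0, 1.5], "jaw": 1},
    {"rot": [0, 0, 0], "travel": [-0.1, 0, 3.5], "jaw": 1},
    {"rot": [0, 0, 0], "travel": [-0.1, 0, 5.5], "jaw": 1},
    {"rot": [0, 0, 0], "travel": [-0.1, 0, 7.2], "jaw": 1},
    {"rot": [0, 0, 0], "travel": [-0.1, 0, 8.6], "jaw": 1}
  ]
}}

```text
clock: 8.67
eef_pos: [461.9, 316.9, 46.7]
tool_rot: [-3.141, -0.0, -0.218]
force: [-0.0, 0.1, -1.7]
width: 9.6
```

{"method": "send_rows", "body": {
  "increments": [
    {"rot": [0, 0, 0], "travel": [0, 0, 0.4], "jaw": 1},
    {"rot": [0, 0, 0], "travel": [0, 0, 0.8], "jaw": 1},
    {"rot": [0, 0, 0], "travel": [0, 0, 1.1], "jaw": 1},
    {"rot": [0, 0, 0], "travel": [0, 0, 1.1], "jaw": 1},
    {"rot": [0, 0, 0], "travel": [0, 0, 1.1], "jaw": 1}
  ]
}}

```text
clock: 9.08
eef_pos: [462.4, 317.1, 37.0]
tool_rot: [-3.141, -0.001, -0.218]
force: [-0.4, -0.3, -1.0]
width: 9.2
```

{"method": "send_rows", "body": {
  "increments": [
    {"rot": [0, 0, 0], "travel": [0, 0, 0], "jaw": 1},
    {"rot": [0, 0, 0], "travel": [0, 0, 0], "jaw": 1},
    {"rot": [0, 0, 0], "travel": [0, 0, 0], "jaw": 1},
    {"rot": [0, 0, 0], "travel": [0, 0, 0], "jaw": 1}
  ]
}}

```text
clock: 9.42
eef_pos: [462.0, 316.9, 36.6]
tool_rot: [-3.141, -0.0, -0.218]
force: [0.5, 0.4, -1.3]
width: 9.3
```

Not in contact yet (z 36.6). I'll lower it in small steps.

{"method": "send_rows", "body": {
  "increments": [
    {"rot": [0, 0, 0], "travel": [0, 0, 0.15], "jaw": 1},
    {"rot": [0, 0, 0], "travel": [0, 0, 0.3], "jaw": 1},
    {"rot": [0, 0, 0], "travel": [0, 0, 0.4], "jaw": 1},
    {"rot": [0, 0, 0], "travel": [0, 0, 0.5], "jaw": 1},
    {"rot": [0, 0, 0], "travel": [0, 0, 0.5], "jaw": 1}
  ]
}}

```text
clock: 9.83
eef_pos: [461.7, 316.8, 31.0]
tool_rot: [3.141, 0.0, -0.218]
force: [0.6, 0.3, -1.1]
width: 9.5
```

{"method": "send_rows", "body": {
  "increments": [
    {"rot": [0, 0, 0], "travel": [0, 0, 0.05], "jaw": 1},
    {"rot": [0, 0, 0], "travel": [0, 0, 0.1], "jaw": 1},
    {"rot": [0, 0, 0], "travel": [0, 0, 0.1], "jaw": 1}
  ]
}}

```text
clock: 10.08
eef_pos: [461.9, 316.8, 30.2]
tool_rot: [3.142, 0.0, -0.218]
force: [0.0, 0.5, -1.3]
width: 9.2
```

{"method": "send_rows", "body": {
  "increments": [
    {"rot": [0, 0, 0], "travel": [0, 0, 0.05], "jaw": 1},
    {"rot": [0, 0, 0], "travel": [0, 0, 0.1], "jaw": 1},
    {"rot": [0, 0, 0], "travel": [0, 0, 0.1], "jaw": 1}
  ]
}}

```text
clock: 10.33
eef_pos: [462.0, 316.9, 30.0]
tool_rot: [-3.141, -0.0, -0.218]
force: [-0.7, -0.5, 4.7]
width: 9.4
```

Contact: +6 N at z=30.0, which matches a 4–5 mm floor. I'll release.

{"method": "send_rows", "body": {
  "increments": [
    {"rot": [0, 0, 0], "travel": [0, 0, 0], "jaw": 0},
    {"rot": [0, 0, 0], "travel": [0, 0, 0], "jaw": -0.5},
    {"rot": [0, 0, 0], "travel": [0, 0, 0], "jaw": -1},
    {"rot": [0, 0, 0], "travel": [0, 0, 0], "jaw": -1},
    {"rot": [0, 0, 0], "travel": [0, 0, 0], "jaw": -1}
  ]
}}

```text
clock: 10.75
eef_pos: [461.9, 316.8, 29.2]
tool_rot: [3.142, 0.0, -0.218]
force: [0.2, -0.1, 0.6]
width: 69.3
```

{"method": "send_rows", "body": {
  "increments": [
    {"rot": [0, 0, 0], "travel": [0, 0, 0], "jaw": -1},
    {"rot": [0, 0, 0], "travel": [0, 0, 0], "jaw": -1},
    {"rot": [0, 0, 0], "travel": [0, 0, 0], "jaw": -1},
    {"rot": [0, 0, 0], "travel": [0, 0, 0], "jaw": -1},
    {"rot": [0, 0, 0], "travel": [0, 0, 0], "jaw": -1}
  ]
}}

```text
clock: 11.17
eef_pos: [461.9, 316.8, 29.3]
tool_rot: [-3.142, -0.0, -0.218]
force: [0.1, -1.2, 0.2]
width: 85.2
```

{"method": "send_rows", "body": {
  "increments": [
    {"rot": [0, 0, 0], "travel": [0, 0, -1], "jaw": -1},
    {"rot": [0, 0, 0], "travel": [0, 0, -3], "jaw": -1},
    {"rot": [0, 0, 0], "travel": [0, 0, -6], "jaw": -1},
    {"rot": [0, 0, 0], "travel": [0, 0, -9], "jaw": -1},
    {"rot": [0, 0, 0], "travel": [0, 0, -12], "jaw": -1}
  ]
}}

```text
clock: 11.58
eef_pos: [461.6, 316.7, 151.2]
tool_rot: [3.141, 0.0, -0.218]
force: [0.1, 0.4, 0.7]
width: 85.5
```

{"method": "send_rows", "body": {
  "increments": [
    {"rot": [0, 0, 0], "travel": [0, 0, -3], "jaw": -1},
    {"rot": [0, 0, 0], "travel": [0, 0, -6], "jaw": -1},
    {"rot": [0, 0, 0], "travel": [0, 0, -8], "jaw": -1},
    {"rot": [0, 0, 0], "travel": [0, 0, -9], "jaw": -1},
    {"rot": [0, 0, 0], "travel": [0, 0, -9], "jaw": -1}
  ]
}}

```text
clock: 12.0
eef_pos: [463.0, 317.7, 242.1]
tool_rot: [-3.138, -0.003, -0.218]
force: [0.9, 0.3, -1.3]
width: 85.5
```

```bash
python3 go.py 470 60 240 0.06; python3 -c "
from h import *
d=shot('wrist','w6');d=shot('scene','s6')
cv2.imwrite('pics/s6z.png',cv2.resize(d['color'][140:260,220:400,::-1],None,fx=4,fy=4,interpolation=cv2.INTER_CUBIC))"
```

```text
t 12.0 pos [463.  317.7 242.1] rot [-3.1376 -0.0034 -0.2183] F [ 0.9  0.3 -1.3] w 85.5
travel cm [ 6.26 25.    0.13] n 25.8 rot [-0.0035 -0.004  -0.2782]
```

View pics/s6z.png

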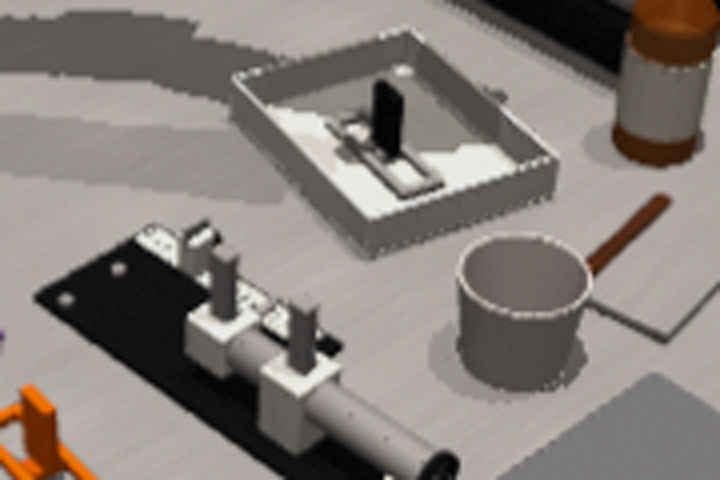

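View pics/w6.png

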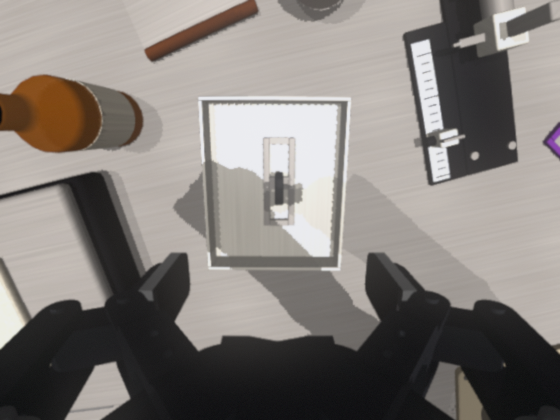

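The keeper lies flat in the middle of the pan (px 279,185). Now I'll view the pointer and marker from above.

```bash
python3 go.py 430 95 220 0.06
```

```text
t 12.1 pos [461.4 316.5 238.8] rot [ 3.1409e+00  6.0000e-04 -2.1820e-01] F [ 0.2 -0.1 -1. ] w 85.1
travel cm [ 1.73 22.3   1.9 ] n 22.5 rot [ 0.0006  0.0006 -0.2782]
```

{"method": "send_rows", "body": {
  "increments": [
    {"rot": [0, 0, -0.05], "travel": [0.3, 3.5, 0.3], "jaw": -1},
    {"rot": [0, 0, -0.1], "travel": [0.6, 7.3, 0.6], "jaw": -1},
    {"rot": [0, 0, -0.15], "travel": [0.9, 11.2, 0.9], "jaw": -1},
    {"rot": [0, 0, -0.2], "travel": [1.2, 15, 1.2], "jaw": -1},
    {"rot": [0, 0, -0.24], "travel": [1.5, 18.5, 1.5], "jaw": -1}
  ]
}}

```text
clock: 12.52
eef_pos: [434.4, 130.4, 222.4]
tool_rot: [3.14, 0.004, 0.024]
force: [0.7, -0.5, 0.2]
width: 85.4
```

```bash
python3 go.py 430 95 220 0.06
```

```text
t 12.52 pos [434.4 130.4 222.4] rot [3.1398 0.0041 0.0241] F [ 0.7 -0.5  0.2] w 85.4
travel cm [-0.52  3.53  0.25] n 3.6 rot [ 0.0017  0.0042 -0.0359]
```

{"method": "send_rows", "body": {
  "increments": [
    {"rot": [0, 0, -0.03], "travel": [-0.3, 2.3, 0], "jaw": -1},
    {"rot": [0, 0, -0.036], "travel": [-0.3, 3.5, 0], "jaw": -1},
    {"rot": [0, 0, -0.036], "travel": [-0.3, 3.5, 0], "jaw": -1},
    {"rot": [0, 0, -0.036], "travel": [-0.3, 3.5, 0], "jaw": -1},
    {"rot": [0, 0, -0.036], "travel": [-0.3, 3.5, 0], "jaw": -1}
  ]
}}

```text
clock: 12.93
eef_pos: [434.0, 99.1, 223.6]
tool_rot: [-3.141, 0.001, 0.059]
force: [-0.1, 0.2, 0.8]
width: 85.1
```

{"method": "send_rows", "body": {
  "increments": [
    {"rot": [0, 0, 0], "travel": [0, 0, 0], "jaw": -1},
    {"rot": [0, 0, 0], "travel": [0, 0, 0], "jaw": -1},
    {"rot": [0, 0, 0], "travel": [0, 0, 0], "jaw": -1},
    {"rot": [0, 0, 0], "travel": [0, 0, 0], "jaw": -1},
    {"rot": [0, 0, 0], "travel": [0, 0, 0], "jaw": -1}
  ]
}}

```text
clock: 13.35
eef_pos: [434.2, 98.3, 224.3]
tool_rot: [-3.142, -0.0, 0.058]
force: [-0.7, 0.6, -0.6]
width: 85.3
```

```bash
python3 go.py 430 95 220 0.06; python3 -c "
from h import *
d=shot('wrist','w7');print(-np.array(d['R']).T@d['t'])"
```

```text
t 13.35 pos [434.2  98.3 224.3] rot [-3.1415e+00 -1.0000e-04  5.8400e-02] F [-0.7  0.6 -0.6] w 85.3
travel cm [-0.44  0.31  0.43] n 0.7 rot [-0.0001 -0.0001 -0.0016]
[500.22898289 100.40537225 367.52036933]
```

View pics/w7.png

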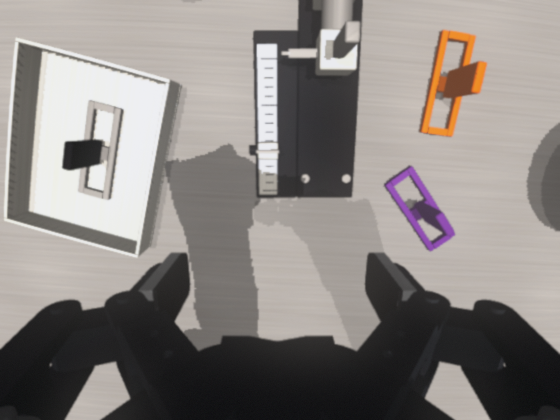

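```bash
python3 -c "
from h import *
c=load('w7')['color'][20:220,240:370,::-1]; c=cv2.resize(c,None,fx=6,fy=6,interpolation=cv2.INTER_CUBIC)
cv2.imwrite('pics/w7a.png',c[0:400]);cv2.imwrite('pics/w7b.png',c[600:1200])
c=load('w6')['color'][0:200,390:530,::-1]; cv2.imwrite('pics/w6a.png',cv2.resize(c,None,fx=5,fy=5,interpolation=cv2.INTER_CUBIC)[400:])
"
```

View pics/w7a.png

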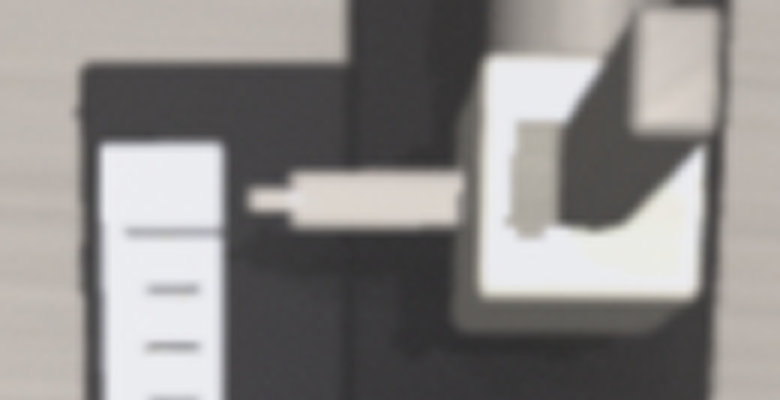

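View pics/w7b.png

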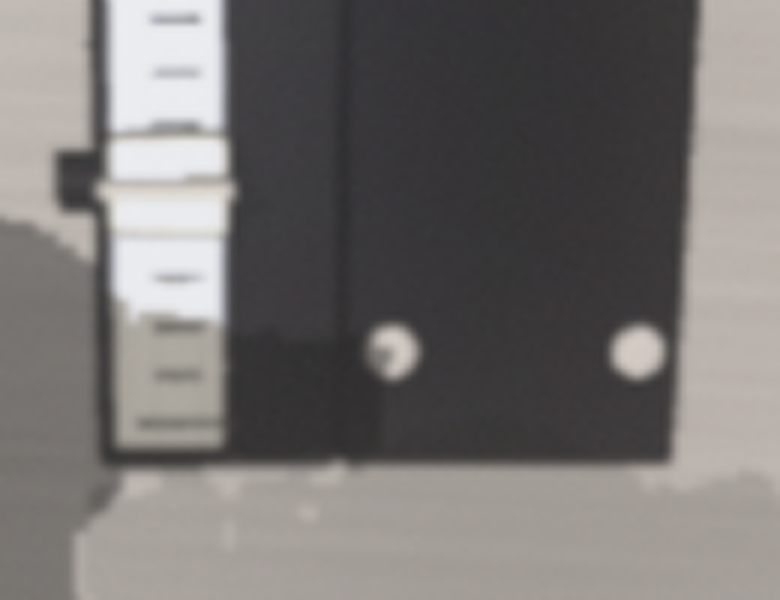

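View pics/w6a.png

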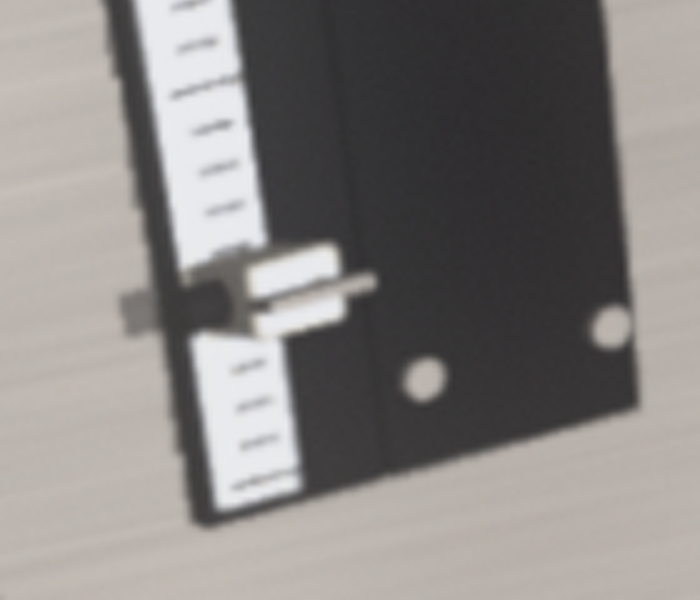

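The fin tip and pointer tip are both clear now: fin end at w7b (236,190) and w6a (375,281), pointer tip at w7a (248,199). I'll triangulate them.

```bash
python3 - <<'E'
from h import *
w7=load('w7');w6=load('w6');w2=load('w2');s=load('s6');t=load('top0')
A=lambda x,y:(240+(x+.5)/6-.5,20+(y+.5)/6-.5)
B=lambda x,y:A(x,y+600)
C=lambda x,y:(390+(x+.5)/5-.5,(y+400+.5)/5-.5)
P=lambda x,y:(220+(x+.5)/6-.5,50+(y+.5)/6-.5)
m,e=tri([(w7,B(236,190)),(w6,C(375,281))]);print('fin',m,e)
print('fin z49',onz(w7,B(236,190),49),onz(w6,C(375,281),49))
p,e=tri([(w7,A(248,199)),(w2,P(117,553))]);print('ptr',p,e)
print('ptr z45',onz(w7,A(248,199),45),onz(w2,P(117,553),45))
g,e=tri([(w7,A(676,72)),(w2,P(342,562)),]);print('prong top',g,e)
# base edge yaw
a=onz(w7,A(727,60),6);b=onz(w7,A(671,1062),6);print('yaw',np.arctan2(*(a-b)[1::-1]))
a=onz(w7,A(97,150),6);b=onz(w7,A(113,1045),6);print('yaw ruler',np.arctan2(*(a-b)[1::-1]))
th=.061;ux=np.array([np.cos(th),np.sin(th)])
f=onz(w7,B(236,190),49)[:2];q=onz(w7,A(248,199),45)[:2]
print('pull',(q-f)@ux,'lat',(q-f)@[-ux[1],ux[0]])
E
```

```text
fin [476.67441698  97.37589585  49.10866143] [0.15, 0.15]
fin z49 [476.81874553  97.35554486  49.        ] [476.50497815  97.3228586   49.        ]
ptr [574.06455269 100.6856333   44.87518723] [0.55, 0.55]
ptr z45 [574.26487345 101.19027227  45.        ] [573.85624002 100.15916659  45.        ]
prong top [577.88526132  46.76196778 113.33595117] [0.45, 0.45]
yaw 0.061208506812724606
yaw ruler 0.06162314822350277
pull 97.49865894487145 lat -2.112932975875821
```

Heights agree (fin 49.1, pointer 44.9, prong top about 113). The pull is about 97.4 mm, inside the stated 60–110. Prong axis is at (577.7, 46.9). I'll approach it.

```bash
python3 go.py 577.7 46.9 170 0.061
```

```text
t 13.4 pos [434.2  98.2 224.3] rot [-3.1416e+00 -1.0000e-04  5.8200e-02] F [-0.8  0.4 -0.3] w 85.4
travel cm [14.02  5.95  5.44] n 16.2 rot [-0.     -0.0001 -0.0028]
```

{"method": "send_rows", "body": {
  "increments": [
    {"rot": [0, 0, 0], "travel": [2.0, 0.9, 0.7], "jaw": -1},
    {"rot": [0, 0, 0], "travel": [5.2, 2.3, 1.9], "jaw": -1},
    {"rot": [0, 0, 0], "travel": [8.5, 3.7, 3.2], "jaw": -1},
    {"rot": [0, 0, -0.003], "travel": [11.8, 5.0, 4.5], "jaw": -1},
    {"rot": [0, 0, -0.003], "travel": [14.0, 5.95, 5.4], "jaw": -1}
  ]
}}

```text
clock: 13.82
eef_pos: [580.3, 45.1, 169.2]
tool_rot: [3.141, -0.001, 0.06]
force: [-0.8, -0.0, -0.7]
width: 85.5
```

{"method": "send_rows", "body": {
  "increments": [
    {"rot": [0, 0, 0], "travel": [0, 0, 0], "jaw": -1},
    {"rot": [0, 0, 0], "travel": [0, 0, 0], "jaw": -1},
    {"rot": [0, 0, 0], "travel": [0, 0, 0], "jaw": -1},
    {"rot": [0, 0, 0], "travel": [0, 0, 0], "jaw": -1},
    {"rot": [0, 0, 0], "travel": [0, 0, 0], "jaw": -1}
  ]
}}

```text
clock: 14.23
eef_pos: [576.7, 47.4, 171.0]
tool_rot: [-3.141, -0.0, 0.062]
force: [-0.3, -0.7, -0.2]
width: 85.2
```

{"method": "send_rows", "body": {
  "increments": [
    {"rot": [0, 0, 0], "travel": [0, 0, 0], "jaw": -1},
    {"rot": [0, 0, 0], "travel": [0, 0, 0], "jaw": -1},
    {"rot": [0, 0, 0], "travel": [0, 0, 0], "jaw": -1}
  ]
}}

```text
clock: 14.48
eef_pos: [577.3, 46.9, 170.7]
tool_rot: [-3.142, -0.001, 0.061]
force: [-0.2, -0.6, -0.7]
width: 85.5
```

```bash
python3 go.py 577.7 46.9 71 0.061
```

```text
t 14.48 pos [577.3  46.9 170.7] rot [-3.1415e+00 -6.0000e-04  6.1200e-02] F [-0.2 -0.6 -0.7] w 85.5
travel cm [0.03 0.   9.97] n 10.0 rot [-0.     -0.0006  0.0002]
```

{"method": "send_rows", "body": {
  "increments": [
    {"rot": [0, 0, 0], "travel": [0, 0, 1.5], "jaw": -1},
    {"rot": [0, 0, 0], "travel": [0, 0, 3.7], "jaw": -1},
    {"rot": [0, 0, 0], "travel": [0, 0, 5.8], "jaw": -1},
    {"rot": [0, 0, 0], "travel": [0, 0, 7.6], "jaw": -1},
    {"rot": [0, 0, 0], "travel": [0, 0, 8.8], "jaw": -1}
  ]
}}

```text
clock: 14.9
eef_pos: [576.5, 46.6, 80.7]
tool_rot: [3.141, 0.002, 0.061]
force: [0.0, 0.4, 0.9]
width: 85.8
```

{"method": "send_rows", "body": {
  "increments": [
    {"rot": [0, 0, 0], "travel": [0, 0, 0.6], "jaw": -1},
    {"rot": [0, 0, 0], "travel": [0, 0, 1.1], "jaw": -1},
    {"rot": [0, 0, 0], "travel": [0, 0, 1.1], "jaw": -1},
    {"rot": [0, 0, 0], "travel": [0, 0, 1.1], "jaw": -1},
    {"rot": [0, 0, 0], "travel": [0, 0, 1.1], "jaw": -1}
  ]
}}

```text
clock: 15.32
eef_pos: [578.2, 46.7, 72.2]
tool_rot: [-3.142, -0.002, 0.061]
force: [0.1, -0.6, -0.5]
width: 85.7
```

```bash
python3 go.py 577.7 46.9 71 0.061; python3 -c "
from h import *
d=shot('wrist','w8');d=shot('scene','s8')
cv2.imwrite('pics/s8z.png',cv2.resize(d['color'][140:260,220:400,::-1],None,fx=4,fy=4,interpolation=cv2.INTER_CUBIC))"
```

```text
t 15.32 pos [578.2  46.7  72.2] rot [-3.1415e+00 -1.7000e-03  6.0700e-02] F [ 0.1 -0.6 -0.5] w 85.7
travel cm [-0.05 -0.02  0.12] n 0.1 rot [-0.0001 -0.0017 -0.0003]
```

View pics/s8z.png

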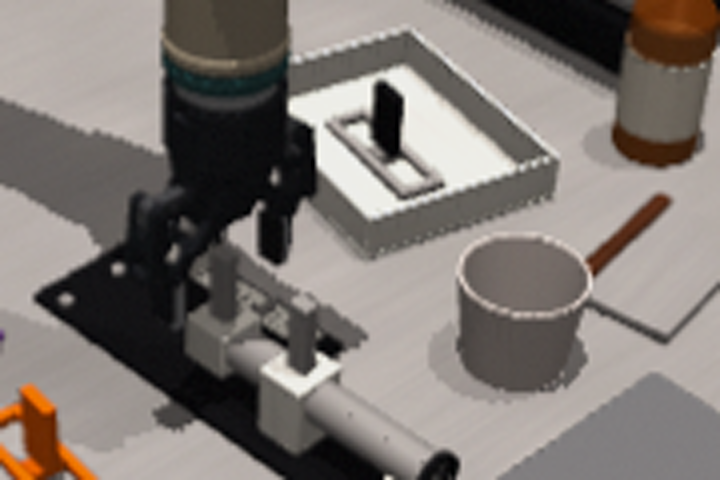

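View pics/w8.png

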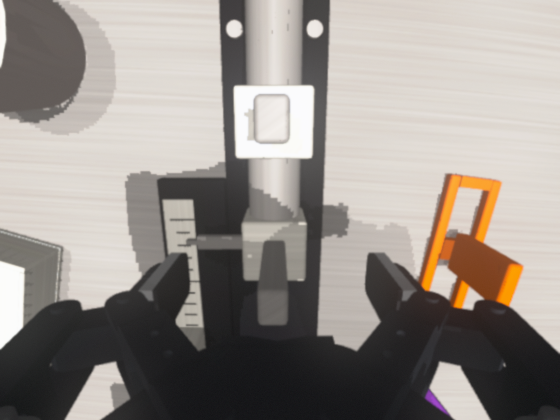

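The front prong (px 273,285) is centred between the open fingers, so I'll close on it.

{"method": "send_rows", "body": {
  "increments": [
    {"rot": [0, 0, 0], "travel": [0, 0, 0], "jaw": 1},
    {"rot": [0, 0, 0], "travel": [0, 0, 0], "jaw": 1},
    {"rot": [0, 0, 0], "travel": [0, 0, 0], "jaw": 1},
    {"rot": [0, 0, 0], "travel": [0, 0, 0], "jaw": 1},
    {"rot": [0, 0, 0], "travel": [0, 0, 0], "jaw": 1}
  ]
}}

```text
clock: 15.83
eef_pos: [577.5, 46.6, 71.4]
tool_rot: [3.142, -0.0, 0.061]
force: [-0.5, 0.6, 0.4]
width: 25.5
```

{"method": "send_rows", "body": {
  "increments": [
    {"rot": [0, 0, 0], "travel": [0, 0, 0], "jaw": 1},
    {"rot": [0, 0, 0], "travel": [0, 0, 0], "jaw": 1},
    {"rot": [0, 0, 0], "travel": [0, 0, 0], "jaw": 1},
    {"rot": [0, 0, 0], "travel": [0, 0, 0], "jaw": 1},
    {"rot": [0, 0, 0], "travel": [0, 0, 0], "jaw": 1}
  ]
}}

```text
clock: 16.25
eef_pos: [577.3, 48.4, 71.5]
tool_rot: [-3.14, -0.0, 0.062]
force: [-0.9, 6.2, 3.1]
width: 11.1
```

```bash
python3 go.py 480.4 40.95 71 0.061
```

```text
t 16.25 pos [577.3  48.4  71.5] rot [-3.1397e+00 -1.0000e-04  6.2000e-02] F [-0.9  6.2  3.1] w 11.1
travel cm [-9.72  0.15  0.05] n 9.7 rot [-0.0019 -0.0001  0.001 ]
```

The gripper holds the prong (width 11.1), with a 6 N sideways load because the prong sits about 2 mm to +y. I'll relieve that and pull gently.

{"method": "send_rows", "body": {
  "increments": [
    {"rot": [0, 0, 0], "travel": [0, -0.2, 0], "jaw": 1},
    {"rot": [0, 0, 0], "travel": [0, -0.2, 0], "jaw": 1},
    {"rot": [0, 0, 0], "travel": [0, -0.2, 0], "jaw": 1},
    {"rot": [0, 0, 0], "travel": [0, -0.2, 0], "jaw": 1}
  ]
}}

```text
clock: 16.58
eef_pos: [577.3, 48.5, 71.5]
tool_rot: [3.141, -0.0, 0.061]
force: [-1.6, 1.9, 4.3]
width: 11.5
```

{"method": "send_rows", "body": {
  "increments": [
    {"rot": [0, 0, 0], "travel": [-0.3, 0, 0], "jaw": 1},
    {"rot": [0, 0, 0], "travel": [-0.7, 0, 0], "jaw": 1},
    {"rot": [0, 0, 0], "travel": [-1.2, 0, 0], "jaw": 1},
    {"rot": [0, 0, 0], "travel": [-1.6, 0, 0], "jaw": 1},
    {"rot": [0, 0, 0], "travel": [-2.0, 0, 0], "jaw": 1}
  ]
}}

```text
clock: 17.0
eef_pos: [560.0, 47.5, 71.5]
tool_rot: [-3.141, -0.006, 0.061]
force: [5.9, 2.2, -2.0]
width: 11.4
```

```bash
python3 go.py 480.4 40.95 71 0.061
```

```text
t 17.0 pos [560.   47.5  71.5] rot [-3.1414 -0.0057  0.0606] F [ 5.9  2.2 -2. ] w 11.4
travel cm [-7.98  0.17  0.  ] n 8.0 rot [-0.0002 -0.0057 -0.0004]
```

{"method": "send_rows", "body": {
  "increments": [
    {"rot": [0, 0, 0], "travel": [-0.6, 0, 0], "jaw": 1},
    {"rot": [0, 0, 0], "travel": [-1.2, 0, 0], "jaw": 1},
    {"rot": [0, 0, 0], "travel": [-1.8, 0, 0], "jaw": 1},
    {"rot": [0, 0, 0], "travel": [-2.4, 0, 0], "jaw": 1},
    {"rot": [0, 0, 0], "travel": [-3.0, 0, 0], "jaw": 1}
  ]
}}

```text
clock: 17.42
eef_pos: [531.1, 45.7, 71.5]
tool_rot: [-3.141, -0.008, 0.061]
force: [8.2, 1.9, -5.5]
width: 11.3
```

{"method": "send_rows", "body": {
  "increments": [
    {"rot": [0, 0, 0], "travel": [-0.6, 0, 0], "jaw": 1},
    {"rot": [0, 0, 0], "travel": [-1.2, 0, 0], "jaw": 1},
    {"rot": [0, 0, 0], "travel": [-1.8, 0, 0], "jaw": 1},
    {"rot": [0, 0, 0], "travel": [-2.4, 0, 0], "jaw": 1},
    {"rot": [0, 0, 0], "travel": [-3.0, 0, 0], "jaw": 1}
  ]
}}

```text
clock: 17.83
eef_pos: [502.3, 43.9, 71.5]
tool_rot: [-3.141, -0.01, 0.06]
force: [11.1, 1.3, -8.3]
width: 11.0
```

```bash
python3 go.py 480.1 42.6 71 0.061
```

```text
t 17.83 pos [502.3  43.9  71.5] rot [-3.1411 -0.0098  0.0604] F [11.1  1.3 -8.3] w 11.0
travel cm [-2.22 -0.    0.03] n 2.2 rot [-0.0005 -0.0098 -0.0006]
```

{"method": "send_rows", "body": {
  "increments": [
    {"rot": [0, 0, 0], "travel": [-0.5, 0, 0], "jaw": 1},
    {"rot": [0, 0, 0], "travel": [-1.0, 0, 0], "jaw": 1},
    {"rot": [0, 0, 0], "travel": [-1.5, 0, 0], "jaw": 1},
    {"rot": [0, 0, 0], "travel": [-1.8, 0, 0], "jaw": 1},
    {"rot": [0, 0, 0], "travel": [-1.9, 0, 0], "jaw": 1}
  ]
}}

```text
clock: 18.25
eef_pos: [483.5, 42.8, 71.5]
tool_rot: [-3.141, -0.01, 0.06]
force: [11.7, 1.2, -9.3]
width: 11.3
```

{"method": "send_rows", "body": {
  "increments": [
    {"rot": [0, 0, 0], "travel": [0, 0, 0], "jaw": 1},
    {"rot": [0, 0, 0], "travel": [0, 0, 0], "jaw": 1},
    {"rot": [0, 0, 0], "travel": [0, 0, 0], "jaw": 1}
  ]
}}

```text
clock: 18.5
eef_pos: [483.6, 42.8, 71.5]
tool_rot: [-3.141, -0.01, 0.06]
force: [10.2, 1.7, -8.0]
width: 10.8
```

```bash
python3 go.py 480.1 42.6 71 0.061; python3 -c "
from h import *
d=shot('wrist','w9');cv2.imwrite('pics/w9z.png',cv2.resize(d['color'][150:350,130:330,::-1],None,fx=3,fy=3,interpolation=cv2.INTER_CUBIC))
d=shot('top','t9');cv2.imwrite('pics/t9z.png',cv2.resize(d['color'][175:265,235:335,::-1],None,fx=6,fy=6,interpolation=cv2.INTER_CUBIC))
d=shot('scene','s9')
cv2.imwrite('pics/s9z.png',cv2.resize(d['color'][165:265,220:350,::-1],None,fx=6,fy=6,interpolation=cv2.INTER_CUBIC))"
```

```text
t 18.5 pos [483.6  42.8  71.5] rot [-3.1411 -0.0096  0.0604] F [10.2  1.7 -8. ] w 10.8
travel cm [-0.35 -0.    0.05] n 0.4 rot [-0.0005 -0.0096 -0.0006]
```

View pics/s9z.png

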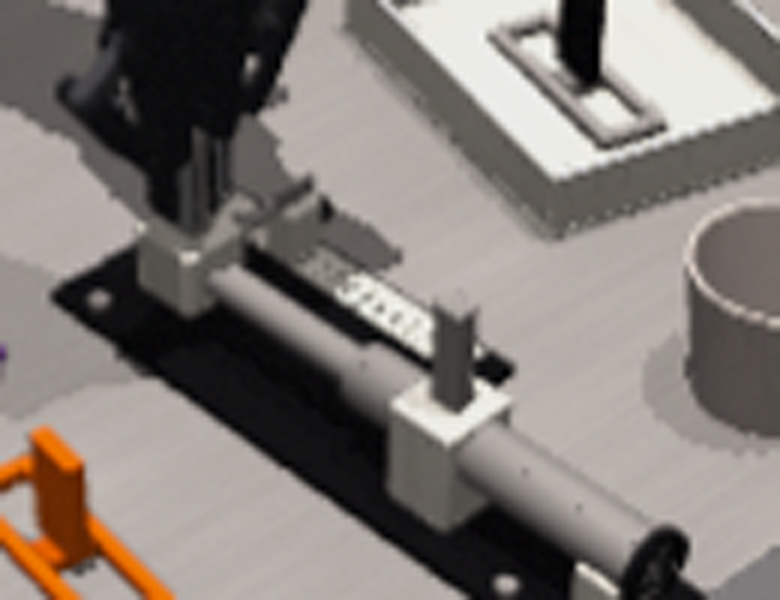

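View pics/t9z.png

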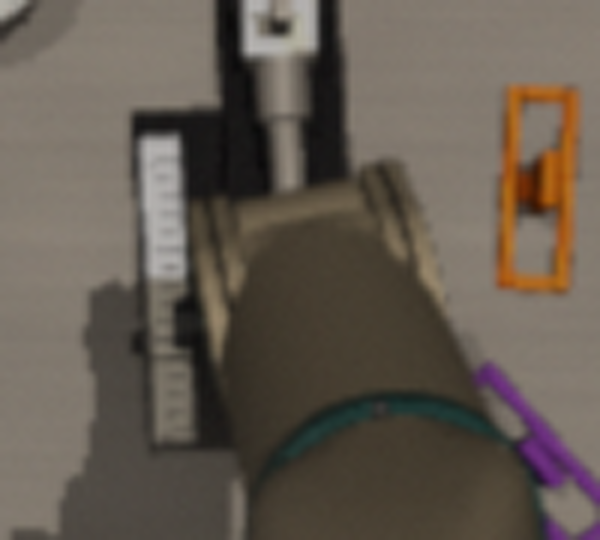

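View pics/w9.png

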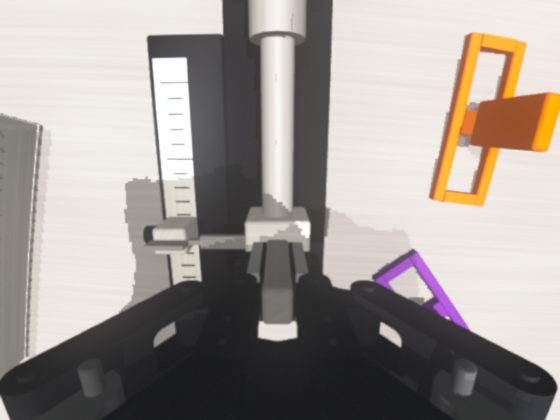

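```bash
python3 -c "
from h import *
d=load('w9');c=d['color'][200:290,130:260,::-1];c=cv2.convertScaleAbs(c,alpha=1.5,beta=20);cv2.imwrite('pics/w9c.png',cv2.resize(c,None,fx=6,fy=6,interpolation=cv2.INTER_CUBIC))
print(proj(d,[[476.7,97.4,49],[476.7,115,49]]),6*(proj(d,[[476.7,97.4,49]])-[130,200]+.5)-.5)"
```

```text
[[183.6961834  248.01964344]
 [154.97133364 246.22432103]] [[324.67710038 290.61786066]]
```

View pics/w9c.png

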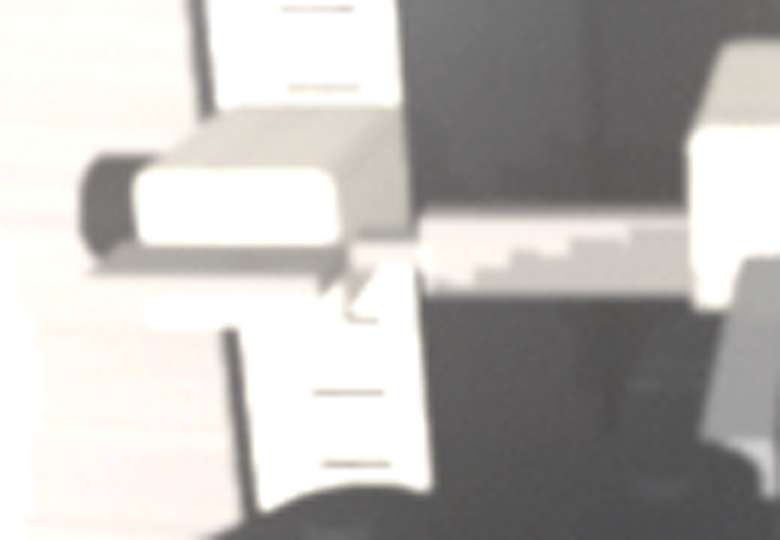

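```bash
python3 -c "
from h import *
d=load('w9');c=d['color'][230:262,140:220,::-1].astype(float);c=np.clip((c-90)*1.55,0,255).astype(np.uint8);cv2.imwrite('pics/w9d.png',cv2.resize(c,None,fx=10,fy=10,interpolation=cv2.INTER_CUBIC))
g=d['color'].mean(2)
print(g[236:256,160].round(),g[236:256,170].round());print('ptr',g[232:252,193].round(),g[232:252,190].round())"
```

```text
[213. 213. 210. 190. 148. 111. 102. 101. 103. 117. 140. 152. 154. 160.
 181. 204. 206. 183. 161. 151.] [219. 218. 214. 194. 151. 111.  98.  98.  99. 113. 138. 151. 155. 159.
 176. 195. 202. 191. 173. 161.]
ptr [119. 118. 118. 118. 117. 112. 104. 105. 128. 147. 152. 153. 159. 177.
 195. 204. 208. 209. 208. 199.] [120. 120. 119. 120. 119. 113. 106. 107. 128. 147. 151. 150. 140. 127.
 119. 124. 143. 167. 188. 191.]
```

View pics/w9d.png

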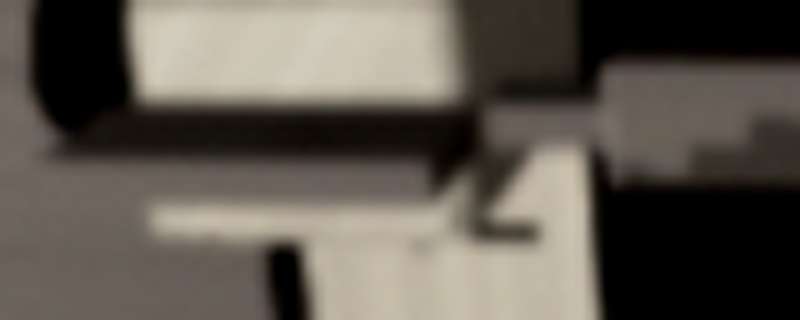

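```bash
cat > pm.py <<'E'
from h import *
def pull(d,pu,fu,th=.061):
    ux=np.array([np.cos(th),np.sin(th)])
    p=onz(d,pu,45)[:2];f=onz(d,fu,49)[:2]
    print('ptr',p.round(2),'fin',f.round(2),'x diff (ptr-fin)',round((p-f)@ux,2),'vs saved fin',round((p-np.array([476.7,97.4]))@ux,2))
E
python3 -c "
from pm import *
d=load('w9')
pull(d,(190,242.2),(183.5,247.9));pull(d,(188.5,242.2),(182,247.8))"
```

```text
ptr [479.1   94.66] fin [476.77  97.52] x diff (ptr-fin) 2.15 vs saved fin 2.23
ptr [479.04  95.59] fin [476.77  98.43] x diff (ptr-fin) 2.09 vs saved fin 2.22
```

Pointer is about 2.1 mm short of the fin. I'll pull a further 2.1 mm and re-measure.

{"method": "send_rows", "body": {
  "increments": [
    {"rot": [0, 0, 0], "travel": [-0.1, 0, 0], "jaw": 1},
    {"rot": [0, 0, 0], "travel": [-0.21, 0, 0], "jaw": 1},
    {"rot": [0, 0, 0], "travel": [-0.21, 0, 0], "jaw": 1},
    {"rot": [0, 0, 0], "travel": [-0.21, 0, 0], "jaw": 1},
    {"rot": [0, 0, 0], "travel": [-0.21, 0, 0], "jaw": 1}
  ]
}}

```text
clock: 19.07
eef_pos: [481.8, 42.7, 71.5]
tool_rot: [-3.141, -0.01, 0.06]
force: [10.9, 1.3, -8.5]
width: 11.7
```

```bash
python3 go.py 480.1 42.6 71 0.061; python3 -c "
from h import *
d=shot('wrist','w10');c=d['color'][230:262,140:220,::-1].astype(float);c=np.clip((c-90)*1.55,0,255).astype(np.uint8);cv2.imwrite('pics/w10d.png',cv2.resize(c,None,fx=10,fy=10,interpolation=cv2.INTER_CUBIC))
d=shot('scene','s10');cv2.imwrite('pics/s10z.png',cv2.resize(d['color'][175:225,235:300,::-1],None,fx=12,fy=12,interpolation=cv2.INTER_CUBIC))
d=load('w10');g=d['color'].mean(2)
print('fin',g[236:256,165].round(),g[236:256,175].round());print('ptr',g[232:256,192].round(),g[232:256,190].round())"
```

```text
t 19.07 pos [481.8  42.7  71.5] rot [-3.1411 -0.0102  0.0603] F [10.9  1.3 -8.5] w 11.7
travel cm [-0.17 -0.01  0.05] n 0.2 rot [-0.0005 -0.0102 -0.0007]
fin [207. 173. 127. 103. 101. 101. 109. 135. 151. 155. 157. 171. 196. 208.
 198. 174. 154. 146. 145. 145.] [205. 172. 127. 104.  99.  98. 106. 131. 149. 153. 156. 171. 196. 210.
 207. 199. 202. 205. 206. 206.]
ptr [118. 118. 118. 118. 116. 112. 103. 106. 128. 147. 152. 155. 169. 191.
 205. 209. 208. 197. 159. 137. 174. 201. 208. 207.] [120. 118. 119. 119. 118. 114. 107. 107. 129. 147. 152. 150. 145. 146.
 163. 186. 200. 195. 157. 136. 176. 203. 210. 209.]
```

View pics/w10d.png

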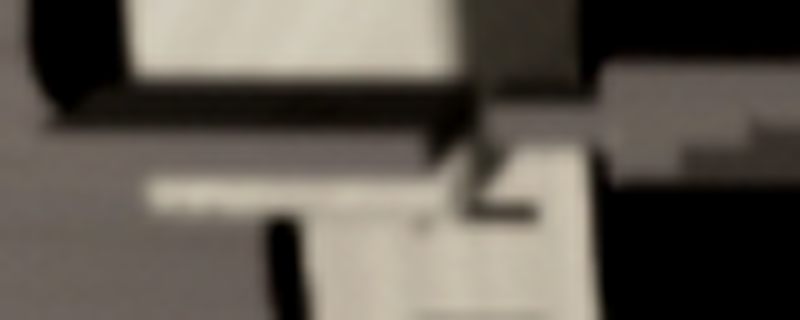

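View pics/s10z.png

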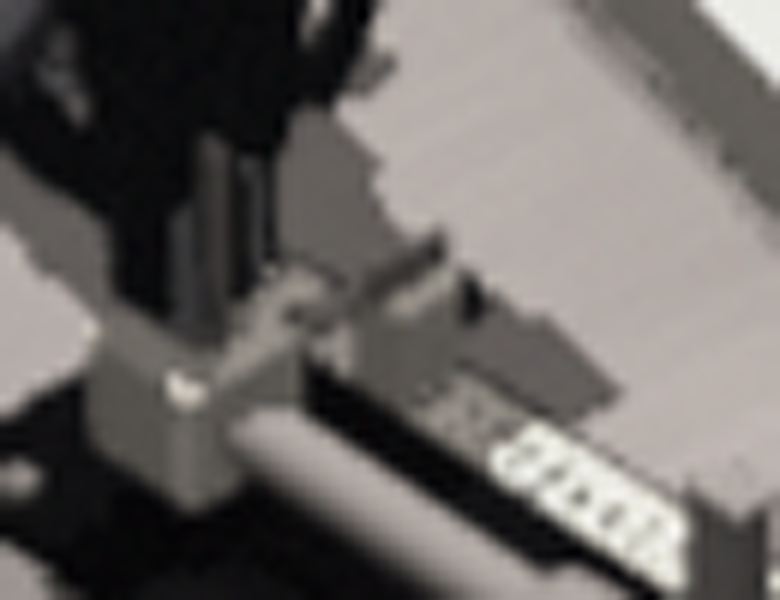

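```bash
python3 -c "
from pm import *
d=load('w10')
pull(d,(189.5,242.15),(183.,245.1))
d=load('w9')
pull(d,(189.5,242.2),(183.,247.85))"
```

```text
ptr [477.33  94.86] fin [476.79  97.67] x diff (ptr-fin) 0.37 vs saved fin 0.47
ptr [479.08  94.97] fin [476.78  97.82] x diff (ptr-fin) 2.12 vs saved fin 2.23
```

{"method": "send_rows", "body": {
  "increments": [
    {"rot": [0, 0, 0], "travel": [-0.04, 0, 0], "jaw": 1},
    {"rot": [0, 0, 0], "travel": [-0.04, 0, 0], "jaw": 1},
    {"rot": [0, 0, 0], "travel": [-0.04, 0, 0], "jaw": 1},
    {"rot": [0, 0, 0], "travel": [-0.04, 0, 0], "jaw": 1},
    {"rot": [0, 0, 0], "travel": [-0.04, 0, 0], "jaw": 1}
  ]
}}

```text
clock: 19.58
eef_pos: [481.6, 42.6, 71.5]
tool_rot: [-3.141, -0.01, 0.06]
force: [11.2, 1.5, -8.7]
width: 11.3
```

{"method": "send_rows", "body": {
  "increments": [
    {"rot": [0, 0, 0], "travel": [0, 0, 0], "jaw": 1},
    {"rot": [0, 0, 0], "travel": [0, 0, 0], "jaw": 1},
    {"rot": [0, 0, 0], "travel": [0, 0, 0], "jaw": 1},
    {"rot": [0, 0, 0], "travel": [0, 0, 0], "jaw": 1},
    {"rot": [0, 0, 0], "travel": [0, 0, 0], "jaw": 1}
  ]
}}

```text
clock: 20.0
eef_pos: [481.6, 42.6, 71.5]
tool_rot: [-3.141, -0.01, 0.06]
force: [11.3, 1.6, -8.0]
width: 11.3
```

```bash
python3 go.py 480.1 42.6 71 0.061; python3 -c "
from h import *
d=shot('wrist','w11');c=d['color'][230:262,140:220,::-1].astype(float);c=np.clip((c-90)*1.55,0,255).astype(np.uint8);cv2.imwrite('pics/w11d.png',cv2.resize(c,None,fx=10,fy=10,interpolation=cv2.INTER_CUBIC))
d=shot('scene','s11')
c=cv2.resize(d['color'][175:225,235:300,::-1],None,fx=12,fy=12,interpolation=cv2.INTER_CUBIC)
for X,col in [([476.7,97.4,49],(0,0,255)),([475.6,115,49],(0,0,255)),([476.8,94.9,45],(0,255,0)),([480,44,45],(0,255,0))]:
    p=proj(d,X)[0]; q=((p-[235,175]+.5)*12-.5).astype(int); cv2.circle(c,tuple(int(v) for v in q),4,col,-1)
cv2.imwrite('pics/s11z.png',c)
d=load('w11');g=d['color'].mean(2)
print('fin',g[236:256,165].round(),g[236:256,175].round());print('ptr',g[232:256,192].round(),g[232:256,190].round())"
```

```text
t 20.0 pos [481.6  42.6  71.5] rot [-3.1411 -0.0105  0.0603] F [11.3  1.6 -8. ] w 11.3
travel cm [-0.15 -0.01  0.05] n 0.2 rot [-0.0005 -0.0105 -0.0007]
fin [194. 152. 112. 101. 100. 103. 115. 138. 151. 155. 162. 186. 204. 208.
 193. 168. 151. 145. 145. 146.] [191. 151. 112.  99.  98.  99. 112. 136. 150. 155. 161. 184. 205. 210.
 204. 201. 203. 206. 206. 206.]
ptr [118. 118. 119. 119. 117. 112. 105. 106. 128. 147. 152. 156. 171. 193.
 207. 210. 204. 180. 144. 154. 189. 204. 208. 208.] [120. 119. 119. 119. 119. 116. 109. 107. 128. 147. 151. 151. 149. 154.
 174. 194. 198. 178. 139. 148. 186. 206. 210. 210.]
```

View pics/w11d.png

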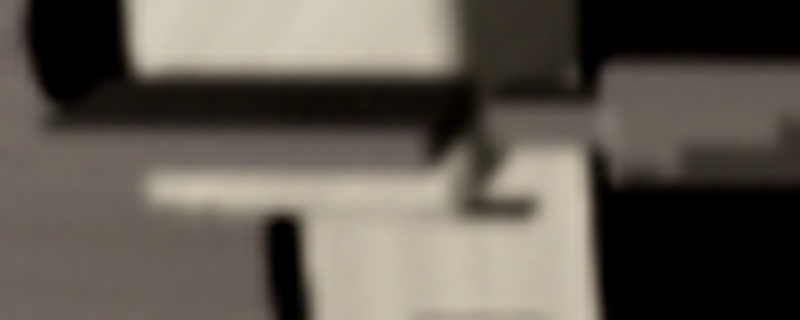

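View pics/s11z.png

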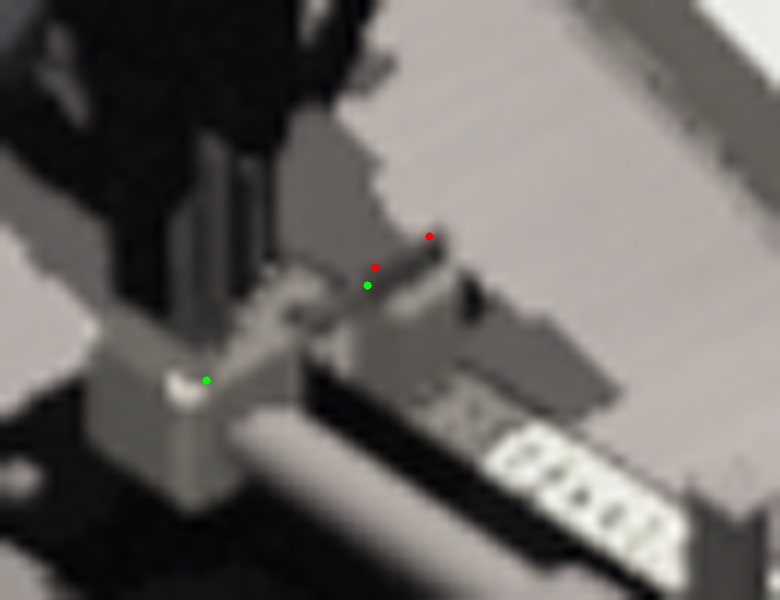

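View pics/s11.png

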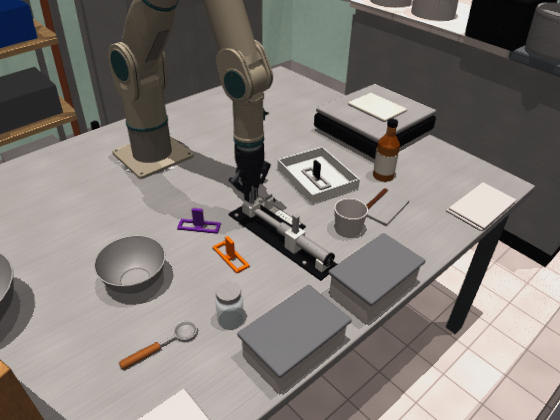

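```bash
python3 -c "
from pm import *
d=load('w11')
pull(d,(189.5,242.1),(183.,244.7))
pull(d,(205,245),(183.,244.7))
print(load('w11')['color'].mean(2)[232:256,205].round(), load('w7')['color'].mean(2)[45:60,283].round())"
```

```text
ptr [477.15  94.85] fin [476.84  97.66] x diff (ptr-fin) 0.15 vs saved fin 0.3
ptr [475.86  85.25] fin [476.84  97.66] x diff (ptr-fin) -1.73 vs saved fin -1.58
[ 55.  61.  80.  99. 126. 147. 150. 151. 152. 153. 152. 153. 152. 149.
 140. 125. 105.  77.  58.  52.  52.  53.  52.  53.] [ 70.  69.  70.  69.  71.  91. 146. 194. 205. 182. 115.  72.  66.  62.
  61.]
```

Pointer and fin now agree within about 0.2 mm, and the hold was steady between readings. I'll hold a moment longer, check again and hand in.

{"method": "send_rows", "body": {
  "increments": [
    {"rot": [0, 0, 0], "travel": [0, 0, 0], "jaw": 1},
    {"rot": [0, 0, 0], "travel": [0, 0, 0], "jaw": 1},
    {"rot": [0, 0, 0], "travel": [0, 0, 0], "jaw": 1},
    {"rot": [0, 0, 0], "travel": [0, 0, 0], "jaw": 1},
    {"rot": [0, 0, 0], "travel": [0, 0, 0], "jaw": 1}
  ]
}}

```text
clock: 20.52
eef_pos: [481.6, 42.7, 71.5]
tool_rot: [-3.141, -0.01, 0.06]
force: [10.8, 1.6, -9.2]
width: 11.1
```

```bash
python3 -c "
from h import *
d=shot('wrist','w12');a=load('w11')['color'].astype(int);print('diff vs w11',np.abs(a[225:265,140:300]-d['color'][225:265,140:300]).mean())
s=ctrl.read_state();print(s['eef_pos'],s['force'],s['width'],abs(s['qd']).max())
print(ctrl.finish_job())"
```

```text
diff vs w11 0.5675520833333333
[481.62743811  42.68206502  71.51443046] [10.80528466  1.35773797 -9.1664807 ] 11.606268246162808 0.0011417678317912937
the job is handed in; nothing more can be done
None
```

I lifted the keeper link off both prongs and set it flat in the middle of the pan. Then I pulled the sprung arm out to the size marker and handed in at about 20.5 s while still holding it there.

**Last checks:**
- **Alignment:** in the last measured wrist picture the pointer and fin are 0.15–0.3 mm apart along the spreader's x.
- **Hold:** the arm was steady at handover, with about 11 N of spring pull, a 9 N vertical load and the jaws at 11–12 mm on the prong. The final picture showed no visible change from the one before it.
- **Keeper and bench:** the scene picture shows the keeper still in the pan and nothing else visibly moved.

**Disagreements:**
- **Pull distance:** the tool's own travel reads about 95.8 mm, against the 97.4 mm pull I measured beforehand. I trusted the picture that shows both tips together.
- **Prong position:** the prong sat about 2 mm further to +y than I measured. Closing the gripper gave a brief 6 N side load, which I eased before pulling.
- **Scene camera:** its view was too coarse to confirm the alignment on its own.

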